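# Load and lock the bottle shaker

### The job

Load the bottle shaker for the show. Take its sloping white cover by the black grip, swing the lower end up until the cover is level while its lip still hangs on the ledge bar, only then lift the lip off, and lay the cover flat in the middle of the black mat. Stand every blue-capped sample bottle in a shaker pocket of its own, and after that, with both pins of the pin spanner in the two holes of the clamp ring, turn the ring clockwise (from above) to its stop; put the spanner back upright in its wooden rest, hang the cover on the shaker again as it was (lip over the ledge bar, lower end on the front bar), and knock over none of the other glassware.

Things in the scene. Friction and masses are not known exactly. Their poses are not given: they have to be found in the camera images.
- ring_mid (a point): Centre of the top face of the aluminium clamp ring (84 mm across, 12 mm thick, top 122 mm above the table), on the shaker's axis, hidden by the cover at first. Turns with the ring; at ring angle 0 its axes are the shaker's: x front to back, z up. Four arms 14 mm wide on its +-x and +-y reach out 90 mm, at heights 110 to 116 mm. Shaker: box 262 x 228 x 50 mm, fixed.
- ring (a joint): Angle of the clamp ring, 0 to 0.80 rad (stop), growing clockwise seen from above. Starts at 0 to 0.1 (arms between the pockets, pockets open); at 0.80 each arm lies over a pocket. Stiff (0.3 N m), stays where it is left. Holes and arms turn with it.
- hole_a (a point): Mouth of one pin hole, 12.5 mm in diameter, through the ring's 12 mm, 28 mm from the ring's centre on the ring's +y side.
- hole_b (a point): Mouth of the other pin hole, alike, across the ring, 56 mm from hole_a.
- pocket0 (a point): Centre of the floor (16 mm above the table) of the front left square pocket of the shaker (front: robot side; left: +y), 44.5 x 44.5 mm and 34 mm deep (its mouth is the shaker's top, 50 mm above the table). Pockets lie 62 mm in x and in y from the ring's axis. Its axes are the shaker's: x to the back, z up.
- pocket1 (a point): Centre of the floor (16 mm above the table) of the front right square pocket of the shaker (front: robot side; left: +y), 44.5 x 44.5 mm and 34 mm deep (its mouth is the shaker's top, 50 mm above the table). Pockets lie 62 mm in x and in y from the ring's axis. Its axes are the shaker's: x to the back, z up.
- pocket2 (a point): Centre of the floor (16 mm above the table) of the back left square pocket of the shaker (front: robot side; left: +y), 44.5 x 44.5 mm and 34 mm deep (its mouth is the shaker's top, 50 mm above the table). Pockets lie 62 mm in x and in y from the ring's axis. Its axes are the shaker's: x to the back, z up.
- pocket3 (a point): Centre of the floor (16 mm above the table) of the back right square pocket of the shaker (front: robot side; left: +y), 44.5 x 44.5 mm and 34 mm deep (its mouth is the shaker's top, 50 mm above the table). Pockets lie 62 mm in x and in y from the ring's axis. Its axes are the shaker's: x to the back, z up.
- ledge (a point): Middle of the ledge: a steel bar 10 mm in diameter, 130 mm long, along the shaker's y at its back, its axis 175 mm above the table and 140 mm behind the ring's axis, on two posts. Axes are the shaker's. The cover's upper end hangs on it.
- cover_mid (a point): Middle of the underside of the white cover: plate 280 (x) x 140 (y) x 5 mm, 0.24 kg; x points up the slope, z out of its upper side. At first it slopes 0.241 rad, low end at the shaker's front, on the ledge bar (at cover x +122 mm) and a short front bar. Each end has a 16 mm lip turned down (x +130..136, hooked behind the ledge; x -143..-138). Laid on its lips, this point is 16 mm above the mat.
- cover_lip (a point): Point 5 mm under the cover's underside at x = +122 mm, just in front of the upper lip; while the cover hangs it lies on the axis of the ledge bar.
- cover_grip (a point): Centre of the cover's black grip, an upright fin on its upper side, 55 mm from the cover's middle towards the lower end: 60 mm long (cover's y), 14 mm thick (cover's x), its top 43 mm and this point 29 mm above the cover's underside. Same axes as cover_mid.
- mat: Black rubber mat, 320 (x) x 210 (y) x 3 mm, fixed on the table to the robot's left. Origin at the centre of its underside, x along its length (away from the robot).
- rest: Wooden spanner rest, an open box 84 (x) x 50 (y) x 30 mm, walls and floor 6 mm thick, fixed to the table on the right. Origin at the centre of its underside. The spanner's bar lies along x over its two end walls, with the pins hanging inside.
- spanner_grip (a point): Centre of the pin spanner's black grip. Spanner (0.22 kg): steel bar 100 (x) x 22 (y) x 10 mm, on top an upright grip 40 (x) x 16 (y) x 50 mm, below two pins 8 mm in diameter, round-ended, 12 mm long, 56 mm apart; z up. Bar underside 38 mm, pin ends 50 mm below this point, grip top 22 mm above. Starts in the rest, bar underside 30 mm above the table.
- pin_a (a point): End of one pin of the spanner, at its x = -28 mm.
- pin_b (a point): End of the other pin, at x = +28 mm. The spanner works either way round.
- bottle0_mid (a point): Centre of a glass sample bottle with a blue cap, 40 mm in diameter (body and cap; 34 mm at its bevelled foot), 90 mm high, about 0.12 kg, bottom-heavy (grit in its foot), standing on the table to the right (point half-way up; z is the bottle's axis). Two to four of the four bottles are present.
- bottle1_mid (a point): Centre of a glass sample bottle with a blue cap, 40 mm in diameter (body and cap; 34 mm at its bevelled foot), 90 mm high, about 0.12 kg, bottom-heavy (grit in its foot), standing on the table to the right (point half-way up; z is the bottle's axis). Two to four of the four bottles are present.
- bottle2_mid (a point): Centre of a glass sample bottle with a blue cap, 40 mm in diameter (body and cap; 34 mm at its bevelled foot), 90 mm high, about 0.12 kg, bottom-heavy (grit in its foot), standing on the table to the right (point half-way up; z is the bottle's axis). Two to four of the four bottles are present.
- bottle3_mid (a point): Centre of a glass sample bottle with a blue cap, 40 mm in diameter (body and cap; 34 mm at its bevelled foot), 90 mm high, about 0.12 kg, bottom-heavy (grit in its foot), standing on the table to the right (point half-way up; z is the bottle's axis). Two to four of the four bottles are present.
- beaker_mid (a point): Centre of an empty glass beaker, 68 mm wide, 90 mm high, to be left standing.
- reagent_mid (a point): Centre of an amber jar, 64 mm wide, 110 mm high, to be left standing.
- flask_mid (a point): Centre of a glass flask, 84 mm wide, 125 mm high, to be left standing.
Things that resemble listed ones, but are neither listed nor needed, are in the scene too. Leave any green look-alike of the part that bears bottle3_mid alone.

How it is judged (in metres and radians):
On the way, in this order (a step that is already met when the one before it is completed fails the run):
1. the cover's lower end is swung up until the cover is within 0.1 rad of level, its lip still on the ledge bar (lip corner within 12 mm of the bar's axis) (angle between cover_mid's own z axis and vertical below 0.1 rad and z of cover_lip in the frame of ledge below 0.01 m and x of cover_lip in the frame of ledge between -0.012 and 0.012 m), for 0.1 s.
2. the cover lies flat on the mat, let go (horizontal distance between cover_mid and mat below 0.06 m and height (world z) of cover_mid below 0.03 m and angle between cover_mid's own z axis and vertical below 0.12 rad and contact force between the fingers and cover below 0.1 N and linear speed of cover below 0.02 m/s), for 0.2 s.
3. every bottle stands in a pocket, the ring still open (((horizontal distance between bottle0_mid and pocket0 below 0.012 m and z of bottle0_mid in the frame of pocket0 below 0.052 m) or (horizontal distance between bottle0_mid and pocket1 below 0.012 m and z of bottle0_mid in the frame of pocket1 below 0.052 m) or (horizontal distance between bottle0_mid and pocket2 below 0.012 m and z of bottle0_mid in the frame of pocket2 below 0.052 m) or (horizontal distance between bottle0_mid and pocket3 below 0.012 m and z of bottle0_mid in the frame of pocket3 below 0.052 m)) and angle between each of bottle0_mid, bottle1_mid, bottle2_mid, bottle3_mid's own z axis and vertical below 0.22 rad and ((horizontal distance between bottle1_mid and pocket0 below 0.012 m and z of bottle1_mid in the frame of pocket0 below 0.052 m) or (horizontal distance between bottle1_mid and pocket1 below 0.012 m and z of bottle1_mid in the frame of pocket1 below 0.052 m) or (horizontal distance between bottle1_mid and pocket2 below 0.012 m and z of bottle1_mid in the frame of pocket2 below 0.052 m) or (horizontal distance between bottle1_mid and pocket3 below 0.012 m and z of bottle1_mid in the frame of pocket3 below 0.052 m)) and ((horizontal distance between bottle2_mid and pocket0 below 0.012 m and z of bottle2_mid in the frame of pocket0 below 0.052 m) or (horizontal distance between bottle2_mid and pocket1 below 0.012 m and z of bottle2_mid in the frame of pocket1 below 0.052 m) or (horizontal distance between bottle2_mid and pocket2 below 0.012 m and z of bottle2_mid in the frame of pocket2 below 0.052 m) or (horizontal distance between bottle2_mid and pocket3 below 0.012 m and z of bottle2_mid in the frame of pocket3 below 0.052 m)) and ((horizontal distance between bottle3_mid and pocket0 below 0.012 m and z of bottle3_mid in the frame of pocket0 below 0.052 m) or (horizontal distance between bottle3_mid and pocket1 below 0.012 m and z of bottle3_mid in the frame of pocket1 below 0.052 m) or (horizontal distance between bottle3_mid and pocket2 below 0.012 m and z of bottle3_mid in the frame of pocket2 below 0.052 m) or (horizontal distance between bottle3_mid and pocket3 below 0.012 m and z of bottle3_mid in the frame of pocket3 below 0.052 m)) and value of joint ring below 0.25 rad and contact force between the fingers and bottle0 below 0.1 N and contact force between the fingers and bottle1 below 0.1 N and contact force between the fingers and bottle2 below 0.1 N and contact force between the fingers and bottle3 below 0.1 N), for 0.2 s.
4. both pins of the spanner are at least 6 mm down in the two ring holes before the ring is turned (((horizontal distance between pin_a and hole_a below 0.005 m and z of pin_a in the frame of hole_a below -0.006 m and horizontal distance between pin_b and hole_b below 0.005 m and z of pin_b in the frame of hole_b below -0.006 m) or (horizontal distance between pin_a and hole_b below 0.005 m and z of pin_a in the frame of hole_b below -0.006 m and horizontal distance between pin_b and hole_a below 0.005 m and z of pin_b in the frame of hole_a below -0.006 m)) and value of joint ring below 0.25 rad), for 0.1 s.
5. the ring is turned to its stop (over 0.70 rad) with both pins still in the holes (((horizontal distance between pin_a and hole_a below 0.005 m and z of pin_a in the frame of hole_a below -0.006 m and horizontal distance between pin_b and hole_b below 0.005 m and z of pin_b in the frame of hole_b below -0.006 m) or (horizontal distance between pin_a and hole_b below 0.005 m and z of pin_a in the frame of hole_b below -0.006 m and horizontal distance between pin_b and hole_a below 0.005 m and z of pin_b in the frame of hole_a below -0.006 m)) and value of joint ring above 0.7 rad), for 0.1 s.
At the end, for the whole second after the job is handed in: Cover hung as at first (lip point within 12 mm of the bar axis, slope 0.17 to 0.34 rad, sideways within 30 mm); every bottle upright on a pocket floor within 12 mm; ring at 0.68 rad or more; spanner upright in its rest, within 15 mm of its centre, pins hanging inside; all at rest (angle between cover_mid's own z axis and vertical between 0.17 and 0.34 rad and x of cover_lip in the frame of ledge between -0.012 and 0.012 m and y of cover_lip in the frame of ledge between -0.03 and 0.03 m and z of cover_lip in the frame of ledge between -0.01 and 0.01 m and x of cover_grip in the frame of ledge below -0.13 m and ((horizontal distance between bottle0_mid and pocket0 below 0.012 m and z of bottle0_mid in the frame of pocket0 below 0.052 m) or (horizontal distance between bottle0_mid and pocket1 below 0.012 m and z of bottle0_mid in the frame of pocket1 below 0.052 m) or (horizontal distance between bottle0_mid and pocket2 below 0.012 m and z of bottle0_mid in the frame of pocket2 below 0.052 m) or (horizontal distance between bottle0_mid and pocket3 below 0.012 m and z of bottle0_mid in the frame of pocket3 below 0.052 m)) and angle between each of bottle0_mid, bottle1_mid, bottle2_mid, bottle3_mid's own z axis and vertical below 0.22 rad and ((horizontal distance between bottle1_mid and pocket0 below 0.012 m and z of bottle1_mid in the frame of pocket0 below 0.052 m) or (horizontal distance between bottle1_mid and pocket1 below 0.012 m and z of bottle1_mid in the frame of pocket1 below 0.052 m) or (horizontal distance between bottle1_mid and pocket2 below 0.012 m and z of bottle1_mid in the frame of pocket2 below 0.052 m) or (horizontal distance between bottle1_mid and pocket3 below 0.012 m and z of bottle1_mid in the frame of pocket3 below 0.052 m)) and ((horizontal distance between bottle2_mid and pocket0 below 0.012 m and z of bottle2_mid in the frame of pocket0 below 0.052 m) or (horizontal distance between bottle2_mid and pocket1 below 0.012 m and z of bottle2_mid in the frame of pocket1 below 0.052 m) or (horizontal distance between bottle2_mid and pocket2 below 0.012 m and z of bottle2_mid in the frame of pocket2 below 0.052 m) or (horizontal distance between bottle2_mid and pocket3 below 0.012 m and z of bottle2_mid in the frame of pocket3 below 0.052 m)) and ((horizontal distance between bottle3_mid and pocket0 below 0.012 m and z of bottle3_mid in the frame of pocket0 below 0.052 m) or (horizontal distance between bottle3_mid and pocket1 below 0.012 m and z of bottle3_mid in the frame of pocket1 below 0.052 m) or (horizontal distance between bottle3_mid and pocket2 below 0.012 m and z of bottle3_mid in the frame of pocket2 below 0.052 m) or (horizontal distance between bottle3_mid and pocket3 below 0.012 m and z of bottle3_mid in the frame of pocket3 below 0.052 m)) and value of joint ring above 0.68 rad and horizontal distance between spanner_grip and rest below 0.015 m and z of each of pin_a, pin_b in the frame of rest below 0.028 m and angle between spanner_grip's own z axis and vertical below 0.15 rad and linear speed of each of spanner, cover, bottle0, bottle1, bottle2, bottle3 below 0.02 m/s); the robot touches nothing.
It fails at once if the beaker is knocked over (angle between beaker_mid's own z axis and vertical above 0.6 rad).
It fails at once if the reagent is knocked over (angle between reagent_mid's own z axis and vertical above 0.6 rad).
It fails at once if the flask is knocked over (angle between flask_mid's own z axis and vertical above 0.6 rad).
Of bottle0, bottle1, bottle2, bottle3 only 2 to 4 are there at a start; the rules pass over those that are not, and their reading is None.
At some moment in a run one of bottle0, bottle1, bottle2, bottle3 may be knocked a few centimetres aside while the robot is not near it.
It also fails if it takes over 208 s, if anything falls off the work surface, if the arm or the gripper's body presses on something with over 40 N, if the wrist force passes 120 N, or if a joint passes its speed limit or range.

### The arm

A 7-joint arm with a two-finger parallel gripper is mounted at the origin on the work surface. World frame = base frame: x ahead of the robot, y to its left, z up, the work surface at z = 0. Lengths are in mm, angles in degrees, forces in N, time in s.
With the tool pointing down it reaches from about 400 to 750 mm from the base axis. Payload 19.5 kg.
Tool frame: the origin (TCP) lies at the very end of the fingers, on their centre line; the grasp point (between the pads) lies 19 mm behind it; z points along the fingers, y is the direction in which the jaws open and shut (so a half turn about z gives the same grasp; the last joint's range is limited). The gripper opens to 85 mm and grips with 20 to 120 N. Pads are 22 mm wide; open, the fingers measure 114 mm over their backs; the gripper's body (76 mm by 85 mm) begins 54 mm behind the grasp point. The pads swing forward as they close: fully open they stand 13 mm farther back than shut.
Start: joints at [66.308, 40.479, -1.581, 85.061, 1.261, 54.483, -4.326], TCP at [208.885, -535.688, 231.268] pointing down, gripper open.
Joint ranges: [-155.06, 155.06], [-18.47, 123.98], [-90, 86.84], [0, 140.48], [-83.41, 263.41], [0, 116], [-161.91, 161.91]. Speed limits (degrees/s): [108.29, 108.29, 147.25, 147.25, 172.46, 172.46, 172.46].

### API

Orientations are given as [roll, pitch, yaw] about the fixed x, y, z axes, in that order (R = Rz(yaw) Ry(pitch) Rx(roll)).
In Python, from bench import arm gives the robot as it stands.
- The arm moves only by the tool servo_tool, never from a script. Its argument "increments" is a list of rows, each a list of 5 numbers: the finger opening in mm, from 0 to 85.4, then the shift along the tool's x, y, z in mm, then the turn about the tool's z in degrees. A call has 1 to 8 rows; each row shifts and turns the commanded pose from where the row before left it, along the tool's axes as they then stand; what a row does not reach is not made up. A row lasts 1/12 s, in which the tool goes at most 41.7 mm and 7.16 degrees, less where a joint would pass 70% of its speed; a pose out of reach is approached as far as the arm can. A call with a gripper value outside its range is refused whole. The fingers move at their own pace and stop on an object; "grip_force" is the grip in N (left out, the last holds). Time passes only in rows, so rows that do not move let the fingers close. It gives the time, the measured TCP pose, the force and the opening at its end, in the units of the state.
- arm.get_obs(): the state, without advancing time (a new reading comes with each control period).
- arm.capture(name): name is "scene" or "side" or "wrist"; returns the picture (420x560x3 uint8, blue, green, red); there is no depth.
- arm.get_calibration(name): a dict with "intrinsics" (3x3 intrinsics, pixels), "origin" and "orientation" of the camera in the world; the wrist camera has in their place "tool_from_camera" (4x4, takes a point from camera to tool coordinates, whose origin is the TCP and whose axes are the flange's). Camera axes: x right, y down, z forward; pixel columns grow to the right and rows downward; lengths in mm; the calibration is good to about 2 mm. A picture is of the moment at which its call begins: read the wrist's pose just before it. get_calibration takes no time and is no camera call.
- arm.sign_off(): hands the job in, once; it reports no verdict.
The state is a dict: "time": time; "joint_pos": joint angles; "joint_vel": joint speeds; "effort": joint torques, N m; "eef_pos": TCP position; "eef_rot": TCP orientation; "contact_force": force on the tool from outside, world axes, zero at the start; "wrist_torque": the same for the moment, N m; "finger_gap": opening from 0.0 (shut) to 1.0 (fully open).
Only numpy, scipy, OpenCV 4.12 (cv2) and the standard library are available. Lean on these libraries where they do the work, as an engineer would, in place of code of your own. Each camera call takes 0.05 s, during which the arm holds its last target.

## Working session

There is one attempt and no reset: what is moved stays moved. The work goes in short steps, Python scripts to look and compute and a tool call to move; the robot and the scene stay as the last step left them, time stands still between calls to the robot, and variables do not carry over. Pictures are saved under pics/ and viewed, and the job is handed in when it is done.

Besides the shell and the picture viewer there is one more tool, called after "Call:" by a JSON object that holds its "method" and its "body", one argument or row to a line. servo_tool: Moves the arm, as the interface text tells. Its arguments: {"type":"object","properties":{"increments":{"type":"array","items":{"type":"array","items":{"type":"number"}}},"grip_force":{"type":"number"}},"required":["increments"]}

```bash
ls; mkdir -p pics
python3 - <<'E'
from bench import arm
import cv2
print(arm.get_obs())
for n in ["scene","side","wrist"]:
    im=arm.capture(n); cv2.imwrite(f"pics/{n}0.png",im); print(n,arm.get_calibration(n))
E
```

```text
pics
{'time': 0.0, 'joint_pos': array([66.30760208, 40.51480287, -1.58092244, 85.08472958,  1.26256131,
       54.48122165, -4.32566005]), 'joint_vel': array([ 0.04656565,  0.13138822, -0.04502492, -0.03298511, -0.04565194,
       -0.01052523, -0.09376852]), 'effort': array([ 2.65907038e-04, -8.83214450e+01,  1.23435628e+00, -2.36166465e+01,
        1.68476690e-02,  6.37680700e-03,  1.74831780e-05]), 'eef_pos': array([ 208.78272048, -535.47330001,  230.81754021]), 'eef_rot': array([-1.79936772e+02,  4.60990283e-03,  2.13034720e+01]), 'contact_force': array([-0.70769685, -0.3150505 , -0.43844385]), 'wrist_torque': array([-0.01703654,  0.00236158,  0.00211987]), 'finger_gap': 1.0037490927724568}
scene {'intrinsics': array([[400.21657664,   0.        , 280.29152776],
       [  0.        , 400.21657664, 208.97794393],
       [  0.        ,   0.        ,   1.        ]]), 'origin': array([1487.16920301,  -61.09606866,  725.24803561]), 'orientation': array([-121.83801034,    1.36456611,   85.77077676])}
side {'intrinsics': array([[414.7661439 ,   0.        , 279.50715234],
       [  0.        , 414.7661439 , 212.99955   ],
       [  0.        ,   0.        ,   1.        ]]), 'origin': array([221.68347573, 602.24812034, 962.79962896]), 'orientation': array([-140.26214949,   -0.89866443, -151.7563647 ])}
wrist {'intrinsics': array([[304.47918698,   0.        , 276.36601731],
       [  0.        , 304.47918698, 216.26940706],
       [  0.        ,   0.        ,   1.        ]]), 'tool_from_camera': array([[-8.67991926e-04, -9.65416438e-01, -2.60711236e-01,
         6.61166873e+01],
       [ 9.99999197e-01, -5.97240815e-04, -1.11773138e-03,
        -1.09497415e-01],
       [ 9.23368855e-04, -2.60711996e-01,  9.65416181e-01,
        -1.43367716e+02],
       [ 0.00000000e+00,  0.00000000e+00,  0.00000000e+00,
         1.00000000e+00]])}
```

View pics/scene0.png

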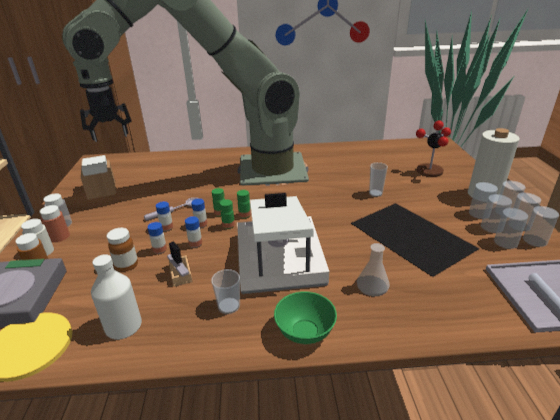

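View pics/side0.png

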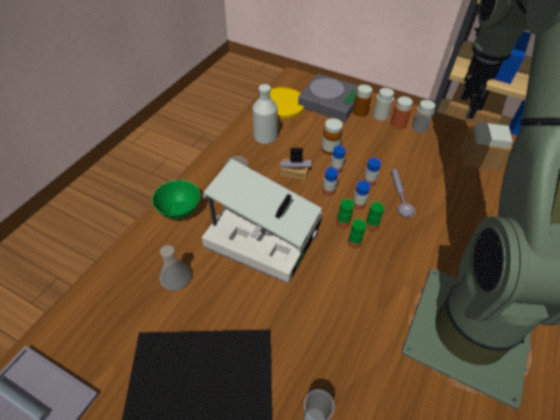

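View pics/wrist0.png

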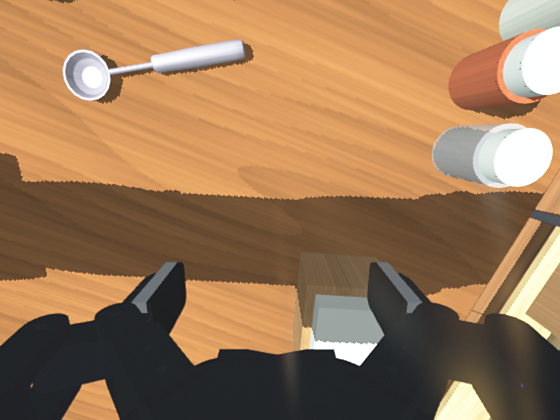

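```bash
cat > h.py <<'E'
import numpy as np, cv2
from scipy.spatial.transform import Rotation as R
from bench import arm
def cam(n,obs=None):
    c=arm.get_calibration(n);K=c["intrinsics"]
    if n!="wrist":
        return K,R.from_euler('xyz',c["orientation"],degrees=True).as_matrix(),np.array(c["origin"])
    T=c["tool_from_camera"];o=obs or arm.get_obs()
    Rt=R.from_euler('xyz',o["eef_rot"],degrees=True).as_matrix()
    return K,Rt@T[:3,:3],Rt@T[:3,3]+o["eef_pos"]
def proj(P,C):
    K,Rc,o=C;q=(np.atleast_2d(P)-o)@Rc;u=q@K.T;return u[:,:2]/u[:,2:]
def ray(px,C):
    K,Rc,o=C;px=np.atleast_2d(px);d=np.c_[px,np.ones(len(px))]@np.linalg.inv(K).T@Rc.T;return d
def onz(px,C,z):
    d=ray(px,C);return C[2]+d*((z-C[2][2])/d[:,2])[:,None]
def crop(im,x0,y0,x1,y1,f,name):
    c=cv2.resize(im[y0:y1,x0:x1],None,fx=f,fy=f,interpolation=cv2.INTER_CUBIC)
    for x in range((x0//20+1)*20,x1,20):
        cv2.putText(c,str(x),(int((x-x0)*f)-10,8),0,.3,(0,0,255),1);cv2.line(c,(int((x-x0+.5)*f),10),(int((x-x0+.5)*f),16),(0,0,255),1)
    for y in range((y0//20+1)*20,y1,20):
        cv2.putText(c,str(y),(0,int((y-y0)*f)+4),0,.3,(0,0,255),1);cv2.line(c,(20,int((y-y0+.5)*f)),(26,int((y-y0+.5)*f)),(0,0,255),1)
    cv2.imwrite(name,c)
def look(name):
    o=arm.get_obs();im=arm.capture(name);return im,cam(name,o),o
E
python3 - <<'E'
from h import *
im=cv2.imread("pics/scene0.png");crop(im,130,170,400,330,2.9,"pics/s1.png")
im=cv2.imread("pics/side0.png");crop(im,140,120,420,300,2.8,"pics/s2.png")
E
```

```text
(no output)
```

View pics/s1.png

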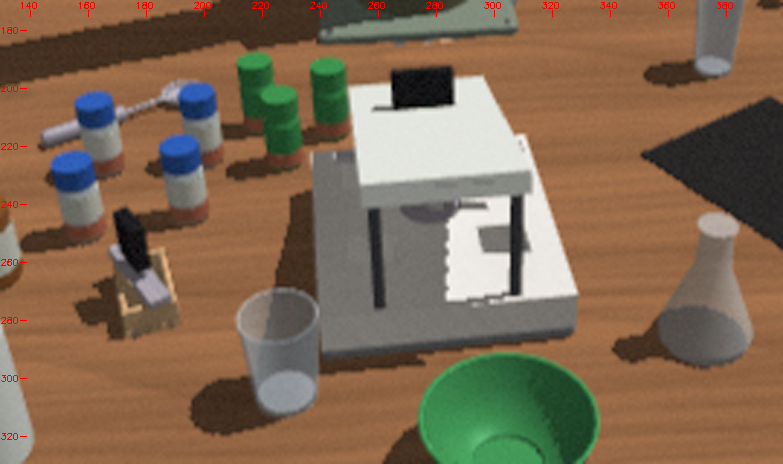

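View pics/s2.png

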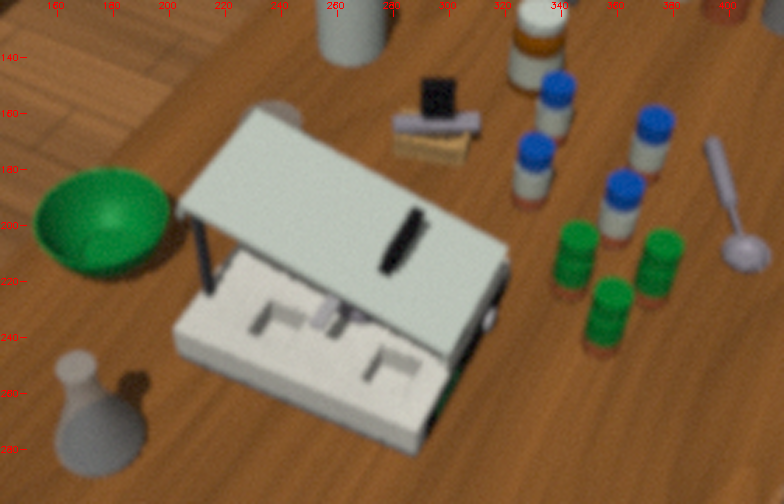

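```bash
cat > fit.py <<'E'
from h import *
from scipy.optimize import least_squares
S=cam("scene");D=cam("side")
def Rz(a):return np.array([[np.cos(a),-np.sin(a),0],[np.sin(a),np.cos(a),0],[0,0,1]])
def W(p,P): return np.atleast_2d(P)@Rz(p[2]).T+[p[0],p[1],0]
def coverpt(P,th=0.241): # cover coords -> shaker coords (hung)
    P=np.atleast_2d(P)-[122,0,-5];c,s=np.cos(th),np.sin(th)
    return np.c_[P[:,0]*c-P[:,2]*s+140,P[:,1],P[:,0]*s+P[:,2]*c+175]
E
python3 - <<'E'
from fit import *
sh=[(131,114,50),(131,114,0),(131,-114,0),(-131,114,50)]
spx=[(329,271),(328.3,284.8),(241,292.4),(311,216.5)]
cv=[(140,-70,5),(140,70,5),(-140,-70,5),(-140,70,5)]
cs=[(254.1,234.5),(312.8,229.3),(250,200),(296.9,196.6)]
cd=[(232.1,158.6),(204.3,195),(321.4,208.6),(300.7,248.6)]
dsh=[(131,114,50),(-131,114,50),(131,114,0),(-131,114,0)];dpx=[(202.5,237),(288.2,275.4),(204.3,245),(288.2,282.5)]
def f(p):
    r=[(proj(W(p,sh),S)-spx),(proj(W(p,coverpt(cv)),S)-cs),(proj(W(p,coverpt(cv)),D)-cd),(proj(W(p,dsh[:2]),D)-dpx[:2])]
    return np.concatenate([a.ravel() for a in r])
best=None
for y in (0,.3,-.3):
    q=least_squares(f,[600,0,y],loss='soft_l1')
    print(q.x,q.cost)
p=q.x;print(np.round(f(p).reshape(-1,2),1)); np.save("shaker.npy",p)
print("ledge",W(p,[140,0,175]),"grip",W(p,coverpt([-55,0,29])),"deg",np.degrees(p[2]))
for n,pts in (("scene0",S),("side0",D)):
    im=cv2.imread(f"pics/{n}.png")
    im=cv2.resize(im,None,fx=2,fy=2)
E
```

```text
[ 5.72074669e+02 -1.33949586e+01  2.50863951e-02] 35.76200770537469
[ 5.72074669e+02 -1.33949586e+01  2.50863949e-02] 35.7620077053746
[ 5.72074669e+02 -1.33949596e+01  2.50863963e-02] 35.76200770537431
[[-1.2 -3.5]
 [-1.2 -2.7]
 [-0.3 -2.8]
 [ 0.1 -3.1]
 [-0.4 -0.1]
 [ 0.8  0.5]
 [ 1.1 -0. ]
 [ 0.9  0.1]
 [-2.6 -1.7]
 [-3.6 -4.7]
 [-2.4 -0.7]
 [-4.1 -2.5]
 [ 3.3  1.8]
 [ 4.6  1.9]]
ledge [[712.03061824  -9.88323244 175.        ]] grip [[532.08768162 -14.39829945 165.77212211]] deg 1.437344629091808
```

```bash
cat > ov.py <<'E'
from fit import *
def draw(im,C,lines,x0,y0,x1,y1,f,name):
    c=cv2.resize(im[y0:y1,x0:x1],None,fx=f,fy=f,interpolation=cv2.INTER_CUBIC)
    for L,col in lines:
        q=((proj(L,C)-[x0,y0]+.5)*f).astype(int)
        cv2.polylines(c,[q.reshape(-1,1,2)],False,col,1)
    cv2.imwrite(name,c)
def box(x,y,z0,z1,cx=0,cy=0):
    a=[(cx+x*i,cy+y*j) for i,j in ((1,1),(1,-1),(-1,-1),(-1,1),(1,1))]
    return [(u,v,z1) for u,v in a]+[(u,v,z0) for u,v in a]
def shaker_lines(p,cover=True):
    L=[(W(p,box(131,114,0,50)),(0,0,255))]
    for i in(1,-1):
        for j in (1,-1): L.append((W(p,box(22.25,22.25,50,50,62*i,62*j)),(255,0,255)))
    L.append((W(p,[(140,-65,175),(140,65,175)]),(0,255,255)))
    if cover: L+= [(W(p,coverpt(box(140,70,0,5))),(255,0,0)),(W(p,coverpt(box(7,30,5,43,-55))),(0,200,0))]
    return L
E
python3 - <<'E'
from ov import *
p=np.load("shaker.npy")
draw(cv2.imread("pics/scene0.png"),S,shaker_lines(p),220,170,360,310,4,"pics/o1.png")
draw(cv2.imread("pics/side0.png"),D,shaker_lines(p),190,140,340,300,3.7,"pics/o2.png")
E
```

```text
(no output)
```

View pics/o1.png

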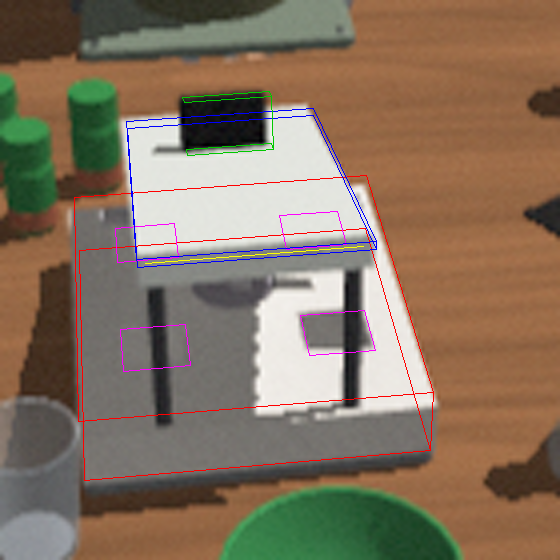

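View pics/o2.png

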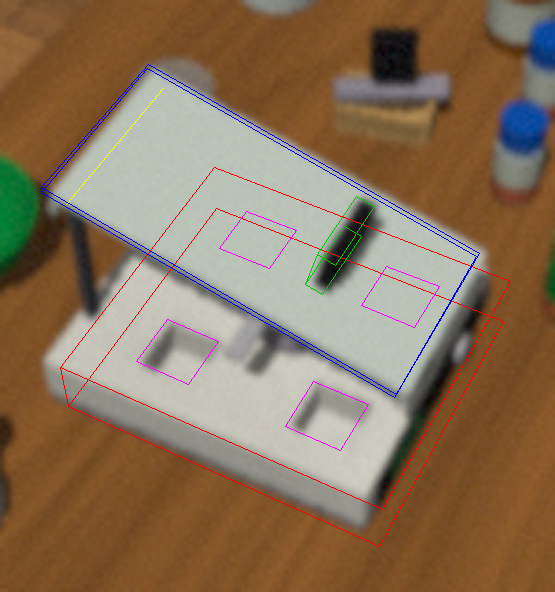

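Call:
{"method": "servo_tool", "body": {
  "increments": [
    [85, 0, 0, -25, 6.6],
    [85, 0, 0, -25, 6.6],
    [85, 0, 0, -25, 6.6],
    [85, 18, -35, 0, 0],
    [85, 18, -35, 0, 0],
    [85, 18, -35, 0, 0],
    [85, 18, -35, 0, 0],
    [85, 18, -35, 0, 0]
  ]
}}

```text
time: 0.82
eef_pos: [294.6, -356.5, 306.2]
eef_rot: [-180.0, 0.0, 1.5]
contact_force: [1.3, -0.4, -0.3]
finger_gap: 0.996
```

Call:
{"method": "servo_tool", "body": {
  "increments": [
    [85, 18, -35, 0, 0],
    [85, 18, -35, 0, 0],
    [85, 18, -35, 0, 0],
    [85, 18, -35, 0, 0],
    [85, 18, -35, 0, 0],
    [85, 18, -35, 0, 0],
    [85, 18, -35, 0, 0],
    [85, 18, -35, 0, 0]
  ]
}}

```text
time: 1.48
eef_pos: [431.3, -72.7, 306.4]
eef_rot: [-180.0, -0.0, 1.5]
contact_force: [0.4, -1.0, -0.2]
finger_gap: 0.997
```

Call:
{"method": "servo_tool", "body": {
  "increments": [
    [85, 15, -30, 0, 0],
    [85, 15, -30, 0, 0],
    [85, 0, 0, 0, 0]
  ]
}}

```text
time: 1.73
eef_pos: [461.0, -8.2, 305.9]
eef_rot: [-179.9, -0.0, 1.9]
contact_force: [-0.2, 0.5, 0.2]
finger_gap: 0.997
```

Run:
```python
from ov import *
im,C,o=look("wrist");cv2.imwrite("pics/w1.png",im);print(o["eef_pos"],o["eef_rot"])
p=np.load("shaker.npy")
draw(im,C,shaker_lines(p),0,0,560,420,1.4,"pics/w1o.png")
```

```text
[460.98121523  -8.15049831 305.88307257] [-1.79865770e+02 -1.24321656e-02  1.89649002e+00]
```

View pics/w1o.png

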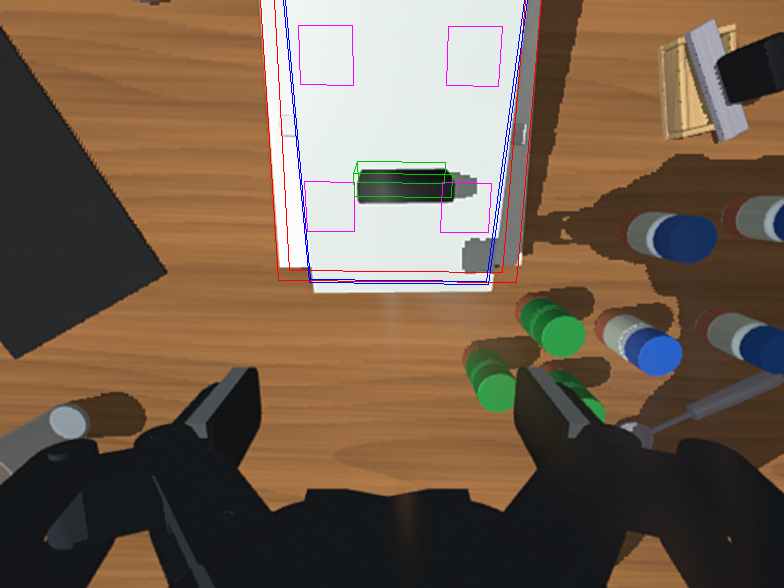

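Run:
```python
from h import *
im=cv2.imread("pics/w1.png");crop(im,180,90,390,220,3.7,"pics/w1c.png")
```

```text
(no output)
```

View pics/w1c.png

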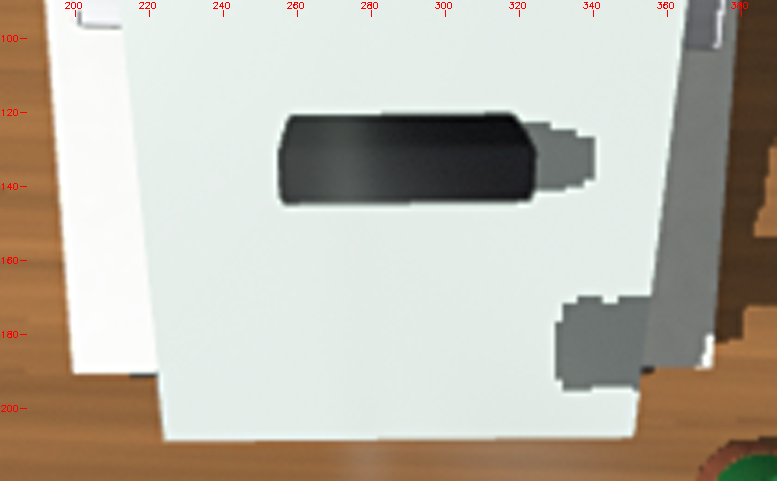

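Run:
```python
from ov import *
o=dict(eef_pos=np.array([460.98,-8.15,305.88]),eef_rot=np.array([-179.866,-0.012,1.896]))
C=cam("wrist",o)
a=onz([(255.5,136.7),(324.5,136.7),(290,136.7)],C,179.4);print(a, np.linalg.norm(a[0]-a[1]))
b=onz([(224,208.5),(351.5,207.8)],C,175-262*.2387+10*.971);print(b,np.linalg.norm(b[0]-b[1]),b.mean(0))
c=onz([(199.5,190.8),(371.9,189.2)],C,50);print(c,np.linalg.norm(c[0]-c[1]))
p=np.load("shaker.npy")
print(W(p,coverpt([[-55,0,43],[-140,0,5]])))
```

```text
[[524.15458706  12.56924024 179.4       ]
 [526.06201582 -46.55427615 179.4       ]
 [525.10863666 -17.00290859 179.4       ]] 59.15427689980553
[[445.6079488   50.25046649 122.1706    ]
 [451.04904406 -90.4706532  122.1706    ]] 140.82627256115302 [448.32849643 -20.11009336 122.1706    ]
[[ 450.80753397   94.95138918   50.        ]
 [ 460.45868695 -133.63439201   50.        ]] 228.7894318308368
[[528.74729915 -14.48211519 179.36751912]
 [455.29654176 -16.32511663 122.17845037]]
```

Call:
{"method": "servo_tool", "body": {
  "increments": [
    [85, 33, 5.5, 0, -0.3],
    [85, 34, 5.5, 30, 0],
    [85, 0, 0, 40, 0],
    [85, 0, 0, 40, 0],
    [85, 0, 0, 25, 0],
    [85, 0, 0, 0, 0]
  ]
}}

```text
time: 2.28
eef_pos: [521.5, -23.3, 169.9]
eef_rot: [-180.0, 0.4, 1.8]
contact_force: [0.2, 0.4, -0.2]
finger_gap: 0.995
```

Run:
```python
from ov import *
np.save("shaker.npy",[568.4,-15.4,0.0385])
im,C,o=look("wrist");cv2.imwrite("pics/w2.png",im);print(o["eef_pos"],o["eef_rot"])
im2,_,_=look("side");crop(im2,190,120,350,260,4,"pics/d2.png")
```

```text
[521.463346   -23.30932621 169.90893808] [-179.99779714    0.40009103    1.75946461]
```

View pics/w2.png

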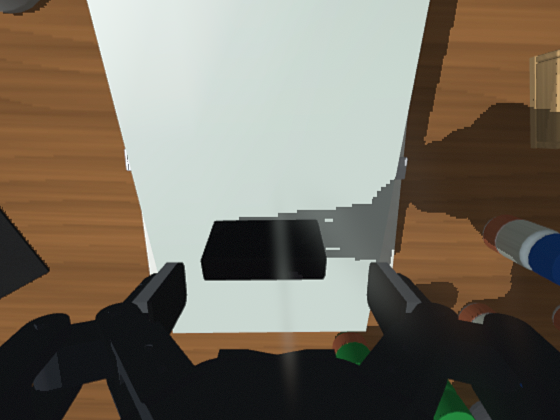

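View pics/d2.png

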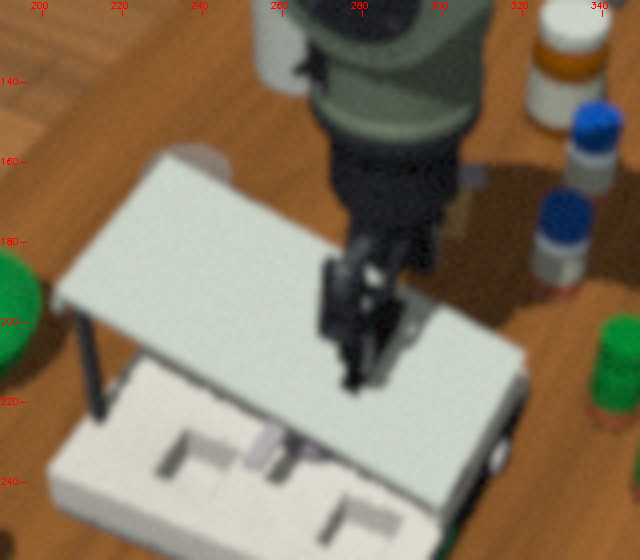

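Call:
{"method": "servo_tool", "body": {
  "increments": [
    [85, 6.5, -6, 6, -0.4],
    [85, 0, 0, 6, 0],
    [85, 0, 0, 0, 0]
  ]
}}

```text
time: 2.63
eef_pos: [530.2, -15.9, 161.9]
eef_rot: [-180.0, -0.0, 2.3]
contact_force: [-1.0, 0.3, -0.5]
finger_gap: 0.996
```

Call:
{"method": "servo_tool", "body": {
  "increments": [
    [85, 0, 0, 0, 0],
    [70, 0, 0, 0, 0]
  ],
  "grip_force": 20
}}

```text
time: 2.8
eef_pos: [530.0, -16.5, 162.4]
eef_rot: [180.0, -0.0, 2.2]
contact_force: [-0.5, -0.2, 0.7]
finger_gap: 0.874
```

Call:
{"method": "servo_tool", "body": {
  "increments": [
    [50, 0, 0, 2, 0],
    [50, 0, 0, 0, 0],
    [50, 0, 0, 0, 0],
    [50, 0, 0, 0, 0]
  ]
}}

```text
time: 3.13
eef_pos: [529.9, -16.2, 160.1]
eef_rot: [-180.0, -0.0, 2.2]
contact_force: [-1.9, 2.2, 5.4]
finger_gap: 0.696
```

Call:
{"method": "servo_tool", "body": {
  "increments": [
    [50, 0, 0, -4, 0],
    [50, 0, 0, -4, 0],
    [50, 0, 0, -4, 0],
    [50, 0, 0, -4, 0],
    [50, 0, 0, -4, 0],
    [50, 0, 0, 0, 0]
  ]
}}

```text
time: 3.63
eef_pos: [530.2, -16.5, 180.8]
eef_rot: [-180.0, -0.1, 2.2]
contact_force: [0.6, 0.5, -1.1]
finger_gap: 0.694
```

Run:
```python
from ov import *
im,C,o=look("scene");crop(im,220,160,360,300,4,"pics/s3.png")
im2,_,_=look("side");crop(im2,190,120,350,260,4,"pics/d3.png")
```

```text
(no output)
```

View pics/s3.png

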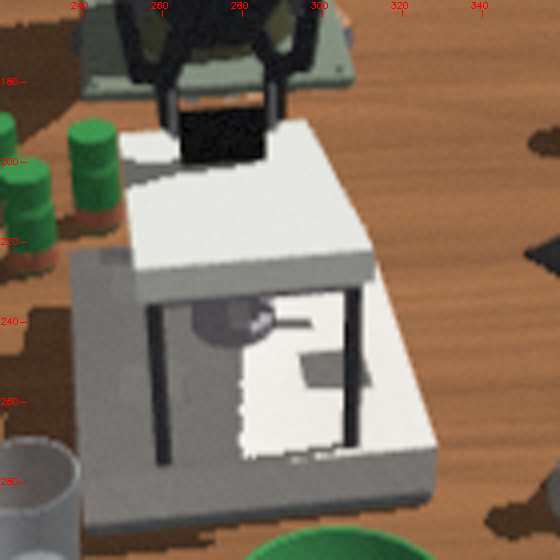

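View pics/d3.png

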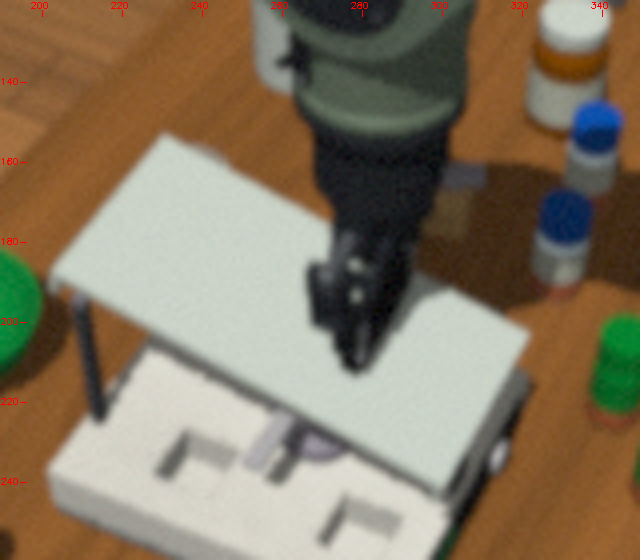

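Call:
{"method": "servo_tool", "body": {
  "increments": [
    [50, 0, 0, 5, 0],
    [50, 0, 0, 5, 0],
    [50, 0, 0, 5, 0],
    [50, 0, 0, 4, 0],
    [50, 0, 0, 0, 0],
    [50, 0, 0, 0, 0]
  ]
}}

```text
time: 4.23
eef_pos: [529.8, -16.4, 160.5]
eef_rot: [-180.0, 0.0, 2.2]
contact_force: [-1.3, -0.2, -2.2]
finger_gap: 0.696
```

Call:
{"method": "servo_tool", "body": {
  "increments": [
    [50, -2, 0, 0, 0],
    [50, -2, 0, 0, 0],
    [50, -1, 0, 0, 0],
    [50, 0, 0, 0, 0]
  ]
}}

```text
time: 4.57
eef_pos: [527.1, -16.5, 161.6]
eef_rot: [180.0, -0.3, 2.2]
contact_force: [13.7, 0.4, -2.0]
finger_gap: 0.694
```

Call:
{"method": "servo_tool", "body": {
  "increments": [
    [50, 0, 0, -3, 0],
    [50, 0, 0, -3, 0],
    [50, 0, 0, -3, 0],
    [50, 0, 0, -3, 0],
    [50, 0, 0, 0, 0]
  ]
}}

```text
time: 4.98
eef_pos: [526.4, -16.6, 173.7]
eef_rot: [180.0, -0.2, 2.2]
contact_force: [10.8, -0.3, -3.5]
finger_gap: 0.692
```

Run:
```python
from ov import *
im,C,o=look("scene");crop(im,220,160,360,300,4,"pics/s4.png")
print(o["contact_force"],o["wrist_torque"])
```

```text
[10.76447488 -0.31967416 -3.45649882] [-0.05119337 -1.87977616 -0.01568012]
```

View pics/s4.png

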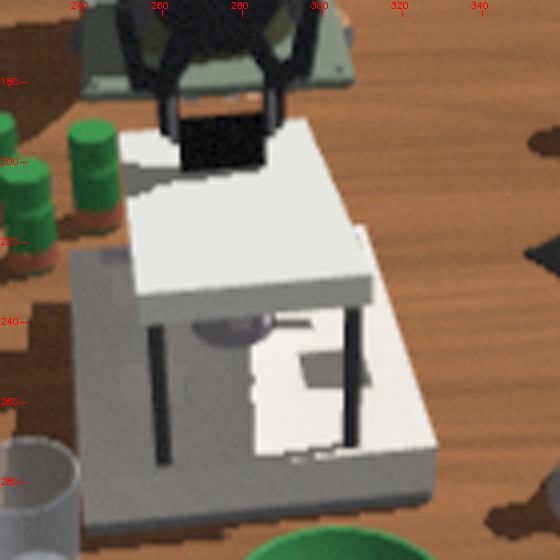

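Call:
{"method": "servo_tool", "body": {
  "increments": [
    [50, 0, 0, -3, 0],
    [50, 0, 0, -3, 0],
    [50, 0, 0, -3, 0],
    [50, 0, 0, -3, 0],
    [50, 0, 0, 0, 0]
  ]
}}

```text
time: 5.45
eef_pos: [526.4, -16.6, 185.7]
eef_rot: [180.0, -0.2, 2.2]
contact_force: [10.8, 0.8, -3.2]
finger_gap: 0.696
```

Call:
{"method": "servo_tool", "body": {
  "increments": [
    [50, 0, 0, -3, 0],
    [50, 0.5, 0, -3, 0],
    [50, 0.5, 0, -3, 0],
    [50, 0.5, 0, -3, 0],
    [50, 0, 0, 0, 0]
  ]
}}

```text
time: 5.87
eef_pos: [527.5, -16.6, 197.6]
eef_rot: [180.0, -0.2, 2.2]
contact_force: [8.5, -0.4, -4.5]
finger_gap: 0.693
```

Run:
```python
from ov import *
im,C,o=look("scene");crop(im,220,160,360,300,4,"pics/s5.png")
im,C,o=look("side");crop(im,190,120,350,260,4,"pics/d5.png")
print(o["contact_force"],o["wrist_torque"])
```

```text
[ 8.56273017 -1.45081457 -4.26469869] [-0.06712816 -1.60937245  0.07800505]
```

View pics/s5.png

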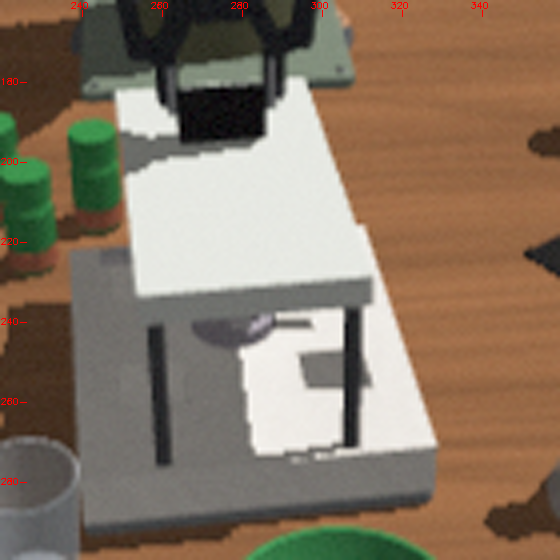

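View pics/d5.png

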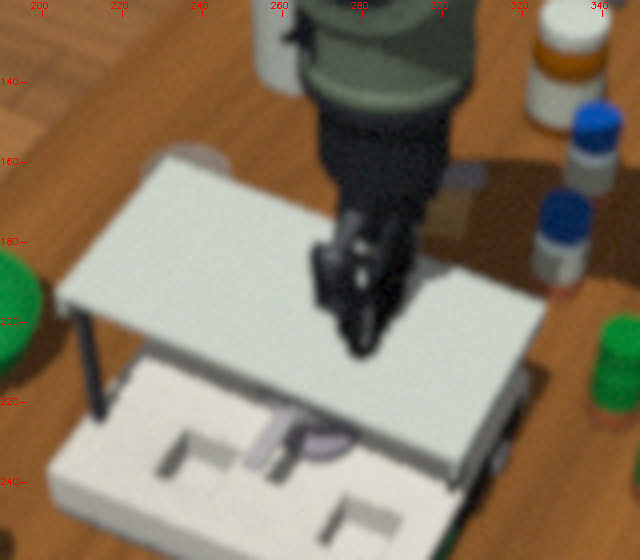

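Call:
{"method": "servo_tool", "body": {
  "increments": [
    [50, 0.5, 0, -3, 0],
    [50, 0.5, 0, -3, 0],
    [50, 0, 0, 0, 0],
    [50, 0, 0, 0, 0],
    [50, 0, 0, 0, 0]
  ]
}}

```text
time: 6.38
eef_pos: [528.4, -16.6, 203.1]
eef_rot: [180.0, -0.2, 2.2]
contact_force: [7.8, -0.2, -3.6]
finger_gap: 0.693
```

Run:
```python
from ov import *
im,C,o=look("scene")
p=np.load("shaker.npy")
cp=lambda P:coverpt(P,0.0)
L=[(W(p,cp(box(140,70,0,5))),(255,0,0)),(W(p,cp(box(7,30,5,43,-55))),(0,200,0)),(W(p,[(140,-65,175),(140,65,175)]),(0,255,255))]
draw(im,C,L,220,160,360,300,4,"pics/s6.png")
print(o["contact_force"],o["wrist_torque"])
```

```text
[ 7.76751401 -0.16496097 -3.62730267] [-0.09168712 -1.50672454 -0.05264788]
```

View pics/s6.png

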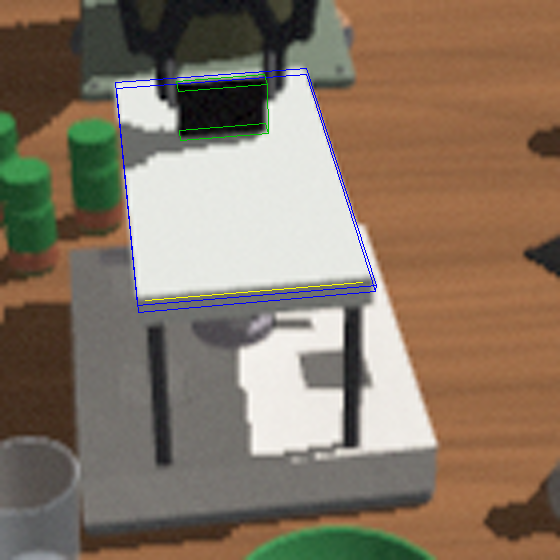

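Call:
{"method": "servo_tool", "body": {
  "increments": [
    [50, 0, 0, 0, 0],
    [50, 1, 0, 0, 0],
    [50, 2, 0, 0, 0],
    [50, 0, 0, -5, 0],
    [50, 0, 0, -10, 0],
    [50, 0, 0, -15, 0],
    [50, 0, 0, -20, 0],
    [50, 0, 0, 0, 0]
  ],
  "grip_force": 120
}}

```text
time: 7.1
eef_pos: [531.3, -16.5, 256.1]
eef_rot: [180.0, -0.2, 2.2]
contact_force: [0.5, -0.8, -1.9]
finger_gap: 0.661
```

Run:
```python
from ov import *
im,C,o=look("scene");cv2.imwrite("pics/s7.png",im);crop(im,220,120,480,290,3,"pics/s7c.png")
im,C,o=look("side");cv2.imwrite("pics/d7.png",im);crop(im,60,110,340,420,1.9,"pics/d7c.png")
print(o["contact_force"],o["wrist_torque"])
```

```text
[ 0.57639443  0.23794568 -2.43805728] [0.00377679 0.09760713 0.02043186]
```

View pics/s7c.png

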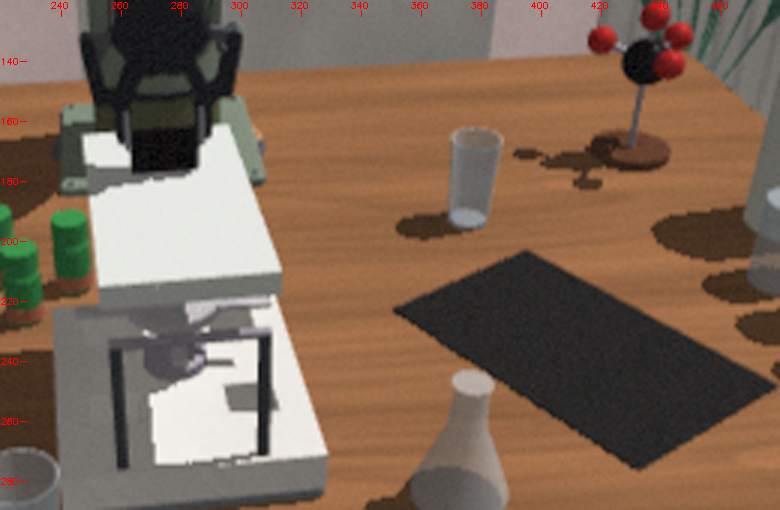

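View pics/d7c.png

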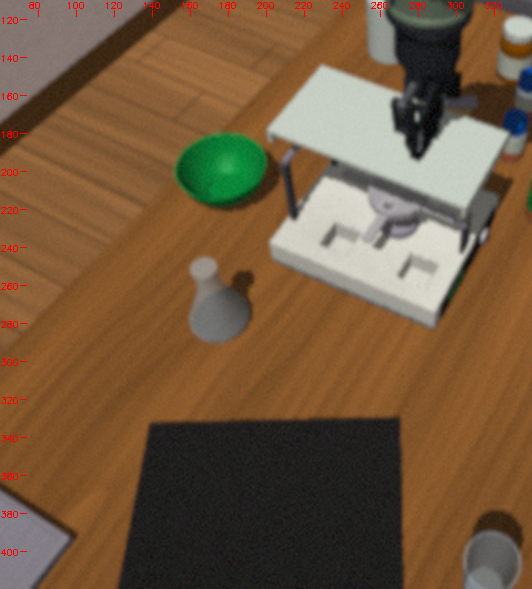

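Run:
```python
from fit import *
a=onz([(351.3,223.3),(395.7,203.7),(478.7,248.7),(433.3,276.3)],S,3)
print(a.round(1),a.mean(0)); 
print([np.linalg.norm(a[i]-a[i-1]) for i in range(4)])
for v in (a[3]-a[0],a[2]-a[1],a[1]-a[0]): print(np.degrees(np.arctan2(v[1],v[0])))
print(onz([(138.4,332.6),(270.5,330)],D,3))
# glass items: base centres
print("scene flask base, tall beaker-left, etc")
for n,px in dict(flask=(374,285),cylL=(376,192),beaker=(228,305),reag=(123,262)).items(): print(n,onz(px,S,0))
```

```text
[[438.1 227.9   3. ]
 [335.8 406.2   3. ]
 [607.3 562.7   3. ]
 [709.2 386.9   3. ]] [522.59501924 395.93607508   3.        ]
[np.float64(314.28562641603384), np.float64(205.52734381272117), np.float64(313.4173676293371), np.float64(203.28028406959942)]
30.37677313671075
29.967101190692052
119.8536496319819
[[706.4055765  388.03896372   3.        ]
 [429.79001334 229.41724131   3.        ]]
scene flask base, tall beaker-left, etc
flask [[723.29798854 223.39608704   0.        ]]
cylL [[242.83940262 363.59162351   0.        ]]
beaker [[ 758.03716646 -155.05280267    0.        ]]
reag [[ 5.58213704e+02 -4.63142870e+02 -1.13686838e-13]]
```

Call:
{"method": "servo_tool", "body": {
  "increments": [
    [50, -2, -15, 0, 0],
    [50, -3.6, -28, 0, 0],
    [50, -3.6, -32, 0, 0],
    [50, -3.6, -32, 0, 0],
    [50, -3.6, -32, 0, 0],
    [50, -3.6, -32, 0, 0],
    [50, -3.6, -32, 0, 0],
    [50, -3.6, -32, 0, 0]
  ]
}}

```text
time: 7.87
eef_pos: [493.4, 218.8, 252.2]
eef_rot: [180.0, 0.1, 2.2]
contact_force: [1.2, -0.5, -1.4]
finger_gap: 0.668
```

Call:
{"method": "servo_tool", "body": {
  "increments": [
    [50, -3.6, -32, 0, 0],
    [50, -3.6, -32, 0, 0],
    [50, -3.6, -32, 0, 0],
    [50, -3.6, -28, 0, 0],
    [50, -2, -17, 0, -2],
    [50, 0, -10, 0, -3],
    [50, 0, 0, 0, -4],
    [50, 0, 0, 0, -4]
  ]
}}

```text
time: 8.53
eef_pos: [471.0, 368.1, 251.8]
eef_rot: [180.0, 0.1, 15.5]
contact_force: [0.6, -0.7, -2.1]
finger_gap: 0.664
```

Call:
{"method": "servo_tool", "body": {
  "increments": [
    [50, 0, 0, 0, -4],
    [50, 0, 0, 0, -4],
    [50, 0, 0, 0, -4],
    [50, 0, 0, 0, -3],
    [50, 0, 0, 0, 0],
    [50, 0, 0, 0, 0]
  ]
}}

```text
time: 9.03
eef_pos: [471.5, 367.4, 252.3]
eef_rot: [-180.0, 0.1, 30.1]
contact_force: [-0.7, -0.1, -3.1]
finger_gap: 0.661
```

Call:
{"method": "servo_tool", "body": {
  "increments": [
    [50, 1, 0, 20, 0],
    [50, 0, 0, 35, 0],
    [50, 0, 0, 35, 0],
    [50, 0, 0, 35, 0],
    [50, 0, 0, 35, 0],
    [50, 0, 0, 20, 0],
    [50, 0, 0, 10, 0],
    [50, 0, 0, 0, 0]
  ]
}}

```text
time: 9.7
eef_pos: [471.8, 367.6, 61.2]
eef_rot: [180.0, 0.2, 30.1]
contact_force: [0.8, -0.3, -2.6]
finger_gap: 0.659
```

Run:
```python
from ov import *
im,C,o=look("scene");crop(im,330,150,490,290,4,"pics/s8.png")
print(o["eef_pos"],o["contact_force"],o["wrist_torque"])
```

```text
[471.78371332 367.60224407  61.15464027] [ 0.77492752 -0.27809643 -2.55512762] [-0.06884877  0.0979598   0.01313129]
```

View pics/s8.png

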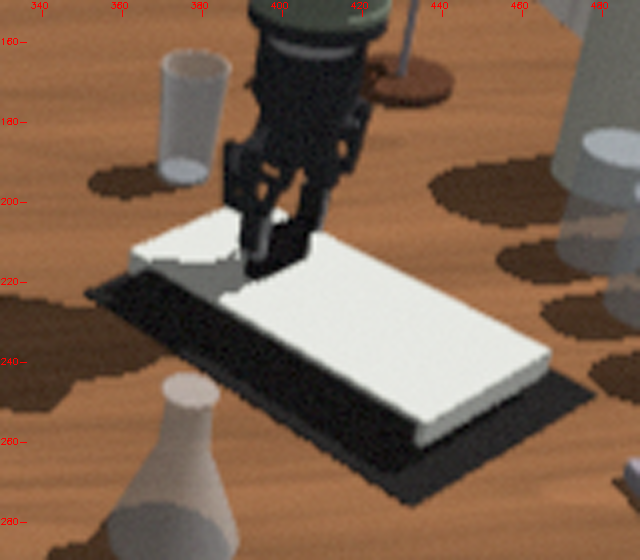

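Call:
{"method": "servo_tool", "body": {
  "increments": [
    [50, 1, 0, 8, 0],
    [50, 0, 0, 5, 0],
    [50, 0, 0, 3, 0],
    [50, 0, 0, 2, 0],
    [50, 0, 0, 1, 0],
    [50, 0, 0, 0, 0]
  ]
}}

```text
time: 10.25
eef_pos: [473.7, 368.9, 44.4]
eef_rot: [-180.0, -0.1, 30.2]
contact_force: [1.2, -0.1, 0.0]
finger_gap: 0.66
```

Call:
{"method": "servo_tool", "body": {
  "increments": [
    [50, 0, 0, 1, 0],
    [50, 0, 0, 0, 0],
    [60, 0, 0, 0, 0],
    [75, 0, 0, 0, 0],
    [85, 0, 0, 0, 0],
    [85, 0, 0, 0, 0],
    [85, 0, 0, 0, 0]
  ],
  "grip_force": 20
}}

```text
time: 10.83
eef_pos: [473.4, 368.6, 43.0]
eef_rot: [-180.0, 0.0, 30.2]
contact_force: [-0.9, -0.2, 0.3]
finger_gap: 0.993
```

Call:
{"method": "servo_tool", "body": {
  "increments": [
    [85, 0, 0, -10, 0],
    [85, 0, 0, -25, 0],
    [85, 0, 0, -40, 0],
    [85, 0, 0, -40, 0],
    [85, 0, 0, -40, 0],
    [85, 0, 0, -40, 0],
    [85, 0, 0, 0, 0]
  ]
}}

```text
time: 11.42
eef_pos: [475.0, 369.8, 246.0]
eef_rot: [-179.9, -0.6, 30.2]
contact_force: [0.1, 0.3, 1.2]
finger_gap: 0.997
```

Run:
```python
from ov import *
im,C,o=look("scene");cv2.imwrite("pics/s9.png",im);crop(im,130,150,490,320,2.2,"pics/s9c.png")
im,C,o=look("wrist");cv2.imwrite("pics/w9.png",im);np.save("w9.npy",np.r_[o["eef_pos"],o["eef_rot"]])
im,C,o=look("side");cv2.imwrite("pics/d9.png",im)
```

```text
(no output)
```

View pics/s9c.png

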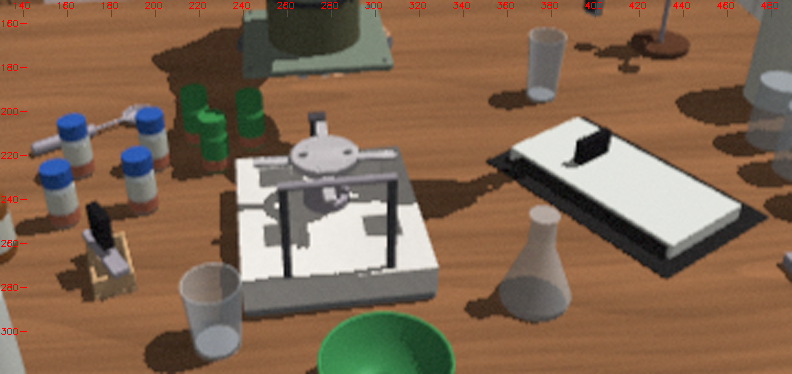

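View pics/w9.png

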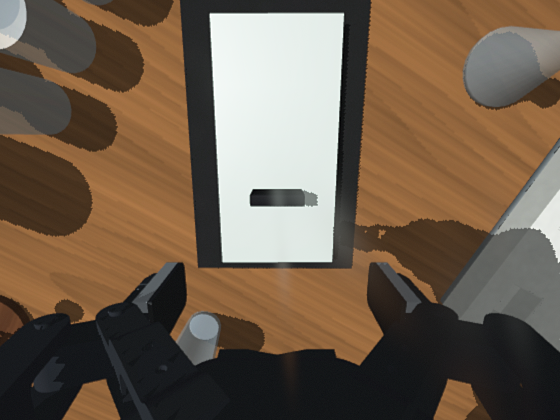

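View pics/d9.png

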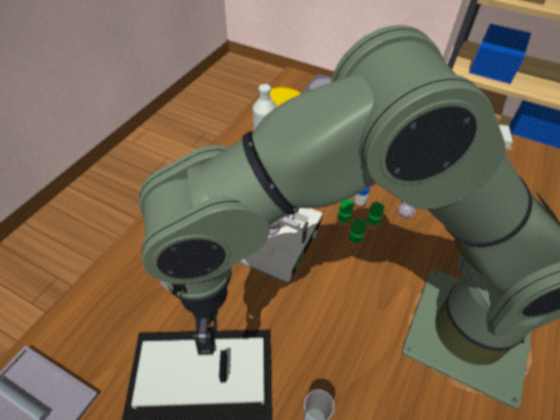

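Call:
{"method": "servo_tool", "body": {
  "increments": [
    [85, 0, 0, -21, 7],
    [85, 0, 0, -21, 7],
    [85, 0, 0, -21, 7],
    [85, 0, 0, -21, 7],
    [85, 2, 38, 0, 0],
    [85, 2, 38, 0, 0],
    [85, 2, 38, 0, 0],
    [85, 2, 38, 0, 0]
  ]
}}

```text
time: 12.23
eef_pos: [486.6, 215.2, 321.1]
eef_rot: [180.0, 0.1, 2.2]
contact_force: [2.1, 0.1, 0.3]
finger_gap: 0.999
```

Call:
{"method": "servo_tool", "body": {
  "increments": [
    [85, 2, 38, 0, 0],
    [85, 2, 38, 0, 0],
    [85, 2, 38, 0, 0],
    [85, 2, 38, 0, 0],
    [85, 2, 38, 0, 0],
    [85, 2, 38, 0, 0],
    [85, 0, 0, 0, 0],
    [85, 0, 0, 0, 0]
  ]
}}

```text
time: 12.9
eef_pos: [507.7, -12.2, 321.2]
eef_rot: [180.0, 0.1, 2.0]
contact_force: [-0.1, 0.6, -0.5]
finger_gap: 0.994
```

Run:
```python
from ov import *
im,C,o=look("wrist");cv2.imwrite("pics/w10.png",im);np.save("w10.npy",np.r_[o["eef_pos"],o["eef_rot"]]);print(o["eef_pos"],o["eef_rot"])
p=np.load("shaker.npy");draw(im,C,shaker_lines(p,False),0,0,560,420,1.4,"pics/w10o.png")
```

```text
[507.65194979 -12.19456354 321.19403693] [1.79985864e+02 9.81583214e-02 2.00167389e+00]
```

View pics/w10o.png

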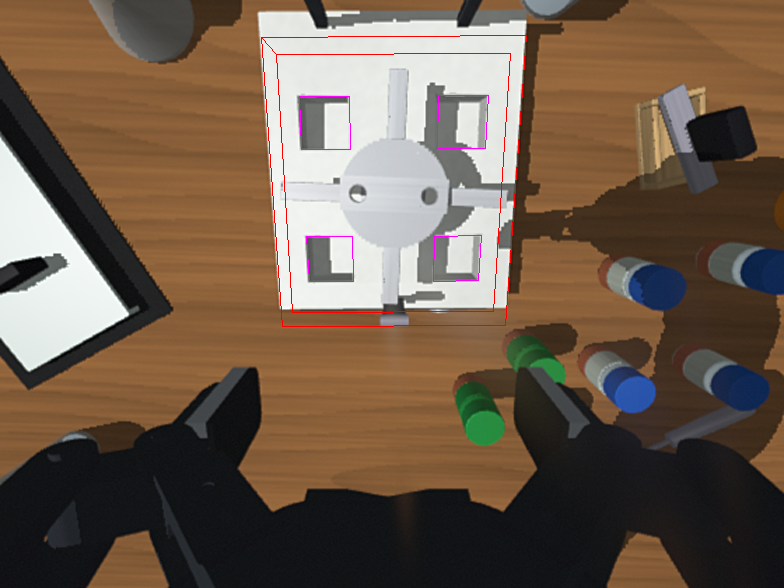

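Run:
```python
from ov import *
v=np.load("w10.npy");C=cam("wrist",dict(eef_pos=v[:3],eef_rot=v[3:]))
im=cv2.imread("pics/w10.png");crop(im,420,40,560,330,2.6,"pics/w10c.png")
print("scene",onz([(163.8,204),(199,201.4),(192,220),(155.9,225)],S,90).round(0)[:,:2].tolist())
```

```text
scene [[396.0, -359.0], [392.0, -251.0], [497.0, -261.0], [512.0, -362.0]]
```

View pics/w10c.png

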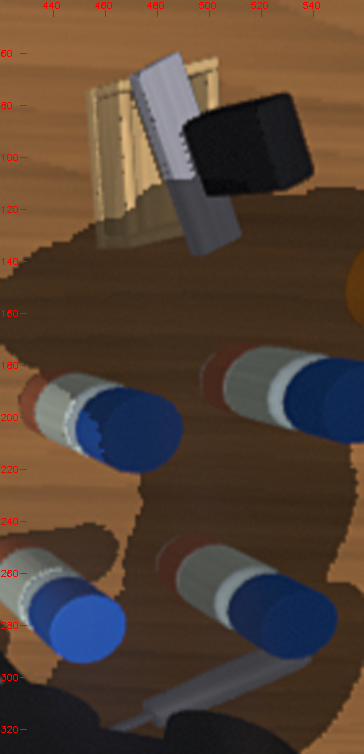

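Call:
{"method": "servo_tool", "body": {
  "increments": [
    [85, -9.8, 37, 5, 0],
    [85, -9.8, 37, 5, 0],
    [85, -9.8, 37, 5, 0],
    [85, -9.8, 37, 5, 0],
    [85, -9.8, 37, 5, 0],
    [85, -9.8, 37, 5, 0],
    [85, -9.8, 37, 5, 0],
    [85, -9.8, 37, 5, 0]
  ]
}}

```text
time: 13.62
eef_pos: [441.0, -309.4, 281.3]
eef_rot: [-179.9, 0.0, 2.3]
contact_force: [1.9, -0.7, 0.5]
finger_gap: 0.995
```

Call:
{"method": "servo_tool", "body": {
  "increments": [
    [85, 0, 0, 0, 0],
    [85, 0, 0, 0, 0]
  ]
}}

```text
time: 13.78
eef_pos: [440.7, -309.4, 281.0]
eef_rot: [-179.9, 0.1, 2.1]
contact_force: [-0.8, 1.4, 0.3]
finger_gap: 0.996
```

Run:
```python
from ov import *
im,C,o=look("wrist");cv2.imwrite("pics/w11.png",im);np.save("w11.npy",np.r_[o["eef_pos"],o["eef_rot"]]);print(o["eef_pos"],o["eef_rot"])
hsv=cv2.cvtColor(im,cv2.COLOR_BGR2HSV)
m=((abs(hsv[...,0].astype(int)-112)<12)&(hsv[...,1]>150)&(hsv[...,2]>50)).astype(np.uint8)
n,l,s,c=cv2.connectedComponentsWithStats(m)
for i in range(1,n):
    if s[i,4]>200: print(s[i],c[i])
crop(im,0,0,560,420,1.4,"pics/w11c.png")
```

```text
[ 440.71538119 -309.38674666  281.0083787 ] [-1.79934864e+02  7.72479093e-02  2.12829686e+00]
[ 313  112   39   38 1155] [332.03376623 130.62857143]
[ 217  127   38   37 1078] [235.31725417 144.84972171]
[213 217  35  37 991] [229.96165489 234.74672048]
[306 220  34  32 862] [322.13341067 234.88863109]
```

View pics/w11c.png

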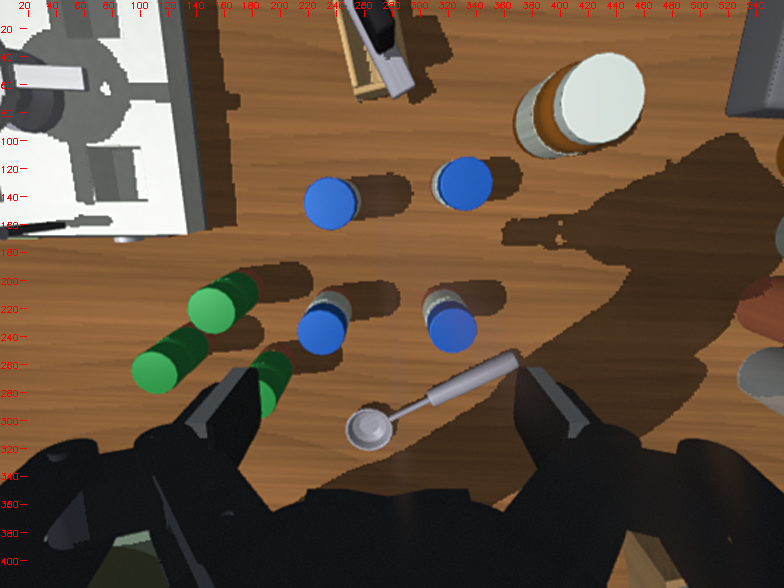

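Run:
```python
from ov import *
v=np.load("w11.npy");C=cam("wrist",dict(eef_pos=v[:3],eef_rot=v[3:]))
print(onz([(235.3,144.8),(332.5,130.9),(229.5,236),(323.5,236.4)],C,90).round(1)[:,:2].tolist())
print("greens",onz([(151,221),(110,266),(187,284)],C,90).round(1)[:,:2].tolist())
im=cv2.imread("pics/w11.png");crop(im,230,0,310,80,8,"pics/w11r.png")
p=np.load("shaker.npy");print(W(p,[(62*i,62*j,16) for i in(-1,1) for j in(1,-1)]).round(1).tolist(), "pocket0,1,2,3")
```

```text
[[493.7, -262.8], [511.7, -365.4], [390.4, -256.1], [394.0, -365.0]]
greens [[405.2, -166.5], [347.4, -113.6], [327.1, -204.4]]
[[504.1, 44.2, 16.0], [508.8, -79.7, 16.0], [628.0, 48.9, 16.0], [632.7, -75.0, 16.0]] pocket0,1,2,3
```

View pics/w11r.png

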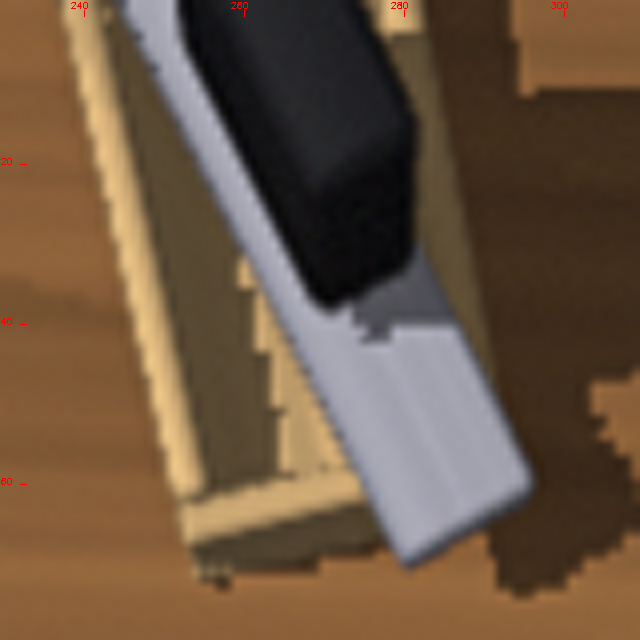

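```bash
cat >> h.py <<'E'
def d(x,y,z,yaw,cur=None,cyaw=None):
    o=arm.get_obs();p=o["eef_pos"] if cur is None else np.array(cur);a=o["eef_rot"][2] if cyaw is None else cyaw
    t=np.radians(a);w=np.array([x,y,z])-p
    print("at",p.round(1),"yaw",round(a,1),"-> tool x %.1f y %.1f z %.1f turn %.1f"%(w[0]*np.cos(t)+w[1]*np.sin(t),w[0]*np.sin(t)-w[1]*np.cos(t),-w[2],a-yaw))
E
python3 -c "
from h import *
d(493.7,-262.8,200,47,cyaw=47)"
```

```text
at [ 441.4 -308.   281.3] yaw 47 -> tool x 68.7 y 7.4 z 81.3 turn 0.0
```

Call:
{"method": "servo_tool", "body": {
  "increments": [
    [85, 0, 0, 10, -6.4],
    [85, 0, 0, 10, -6.4],
    [85, 0, 0, 10, -6.4],
    [85, 0, 0, 10, -6.4],
    [85, 0, 0, 10, -6.4],
    [85, 0, 0, 10, -6.4],
    [85, 0, 0, 10, -6.4]
  ]
}}

```text
time: 14.42
eef_pos: [442.1, -306.9, 211.6]
eef_rot: [-180.0, -0.1, 47.5]
contact_force: [0.8, -0.4, -0.1]
finger_gap: 0.995
```

Call:
{"method": "servo_tool", "body": {
  "increments": [
    [85, 33, 4, 20, 0],
    [85, 34, 4, 30, 0],
    [85, 0, 0, 0, 0],
    [85, 0, 0, 0, 0]
  ]
}}

```text
time: 14.75
eef_pos: [491.6, -263.8, 163.2]
eef_rot: [-179.8, -0.0, 47.3]
contact_force: [0.1, -1.4, 0.4]
finger_gap: 0.994
```

Run:
```python
from ov import *
im,C,o=look("wrist");cv2.imwrite("pics/w12.png",im)
d(493.7,-262.8,52,47)
q=proj([[493.7,-262.8,90],[390.4,-256.1,90],[511.7,-365.4,90]],C);print(q)
for u in q: cv2.circle(im,tuple(int(round(t)) for t in u),4,(0,255,255),-1)
cv2.imwrite("pics/w12o.png",im)
```

```text
at [ 491.  -265.5  164.2] yaw 47.2 -> tool x 3.8 y 0.2 z 112.2 turn 0.2
[[278.0721656  223.61368206]
 [177.18907147 301.85257465]
 [382.21064431 299.96132573]]
```

View pics/w12o.png

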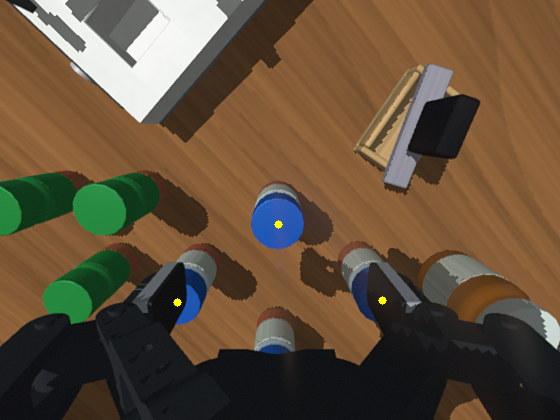

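Call:
{"method": "servo_tool", "body": {
  "increments": [
    [85, 3, 0, 20, 0],
    [85, 0, 0, 35, 0],
    [85, 0, 0, 35, 0],
    [85, 0, 0, 15, 0],
    [85, 0, 0, 7, 0],
    [85, 0, 0, 0, 0],
    [60, 0, 0, 0, 0]
  ],
  "grip_force": 40
}}

```text
time: 15.38
eef_pos: [492.8, -265.5, 53.7]
eef_rot: [179.9, -0.0, 47.0]
contact_force: [0.2, 0.5, 0.3]
finger_gap: 0.875
```

Call:
{"method": "servo_tool", "body": {
  "increments": [
    [30, 0, 0, 0, 0],
    [30, 0, 0, 0, 0],
    [30, 0, 0, 0, 0],
    [30, 0, 0, 0, 0]
  ]
}}

```text
time: 15.72
eef_pos: [492.7, -265.3, 53.5]
eef_rot: [179.9, -0.0, 47.0]
contact_force: [-3.3, 2.0, 11.2]
finger_gap: 0.459
```

Call:
{"method": "servo_tool", "body": {
  "increments": [
    [30, 0, 0, -15, 0],
    [30, 0, 0, -30, 0],
    [30, 0, 0, -40, 0],
    [30, 0, 0, -40, 0],
    [30, 0, 0, -35, 0],
    [30, 0, 0, 0, 0]
  ]
}}

```text
time: 16.22
eef_pos: [494.1, -266.2, 219.1]
eef_rot: [179.5, -0.2, 47.0]
contact_force: [0.6, -0.1, -0.7]
finger_gap: 0.458
```

Run:
```python
from ov import *
im,C,o=look("wrist");cv2.imwrite("pics/w13.png",im[150:,100:460])
print(o["contact_force"],o["finger_gap"])
d(628,48.9,215,47)
```

```text
[ 0.64844596 -0.11809061 -0.71077807] 0.4580589176106267
at [ 493.4 -265.8  215.9] yaw 47.0 -> tool x 322.0 y -116.2 z 0.9 turn -0.0
```

View pics/w13.png

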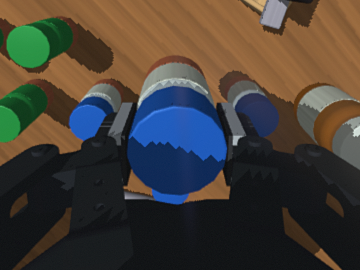

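Call:
{"method": "servo_tool", "body": {
  "increments": [
    [30, 20, -7.6, 0, 0],
    [30, 32, -11.6, 0, 0],
    [30, 32, -11.6, 0, 0],
    [30, 32, -11.6, 0, 0],
    [30, 32, -11.6, 0, 0],
    [30, 32, -11.6, 0, 0],
    [30, 32, -11.6, 0, 0],
    [30, 32, -11.6, 0, 0]
  ]
}}

```text
time: 16.93
eef_pos: [593.9, -24.6, 211.8]
eef_rot: [-180.0, 0.0, 47.0]
contact_force: [0.3, 0.0, -0.8]
finger_gap: 0.457
```

Call:
{"method": "servo_tool", "body": {
  "increments": [
    [30, 32, -11.6, 0, 0],
    [30, 32, -11.6, 0, 0],
    [30, 12, -3.6, 0, 0],
    [30, 0, 0, 0, 0],
    [30, 0, 0, 0, 0]
  ]
}}

```text
time: 17.35
eef_pos: [625.7, 48.0, 211.5]
eef_rot: [-179.9, 0.1, 47.1]
contact_force: [0.1, -0.5, -1.5]
finger_gap: 0.46
```

Run:
```python
from ov import *
d(628-2.5*.68,48.9-2.5*.73,68,47)
im,C,o=look("wrist");p=np.load("shaker.npy");draw(im,C,shaker_lines(p,False),0,0,560,420,1.4,"pics/w14.png")
```

```text
at [625.7  48.  211.5] yaw 47.1 -> tool x -0.3 y 1.1 z 143.5 turn 0.1
```

View pics/w14.png

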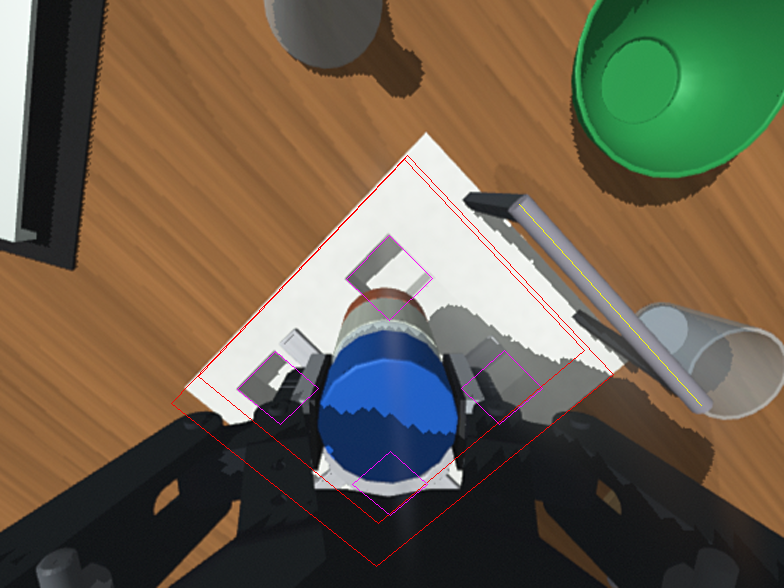

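Call:
{"method": "servo_tool", "body": {
  "increments": [
    [30, 0, 1, 20, 0],
    [30, 0, 0, 35, 0],
    [30, 0, 0, 30, 0],
    [30, 0, 0, 15, 0],
    [30, 0, 0, 0, 0],
    [30, 0, 0, 10, 0],
    [30, 0, 0, 10, 0],
    [30, 0, 0, 0, 0]
  ]
}}

```text
time: 18.07
eef_pos: [626.4, 46.6, 91.4]
eef_rot: [-180.0, 0.0, 47.0]
contact_force: [0.3, -0.6, -2.6]
finger_gap: 0.463
```

Run:
```python
from ov import *
im,C,o=look("wrist");cv2.imwrite("pics/w15.png",im);print(o["eef_pos"],o["contact_force"])
```

```text
[626.36349105  46.56051416  91.43385677] [ 0.27196689 -0.59921962 -2.56603133]
```

View pics/w15.png

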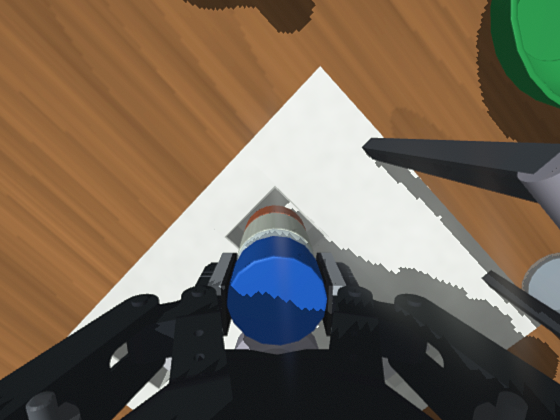

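Call:
{"method": "servo_tool", "body": {
  "increments": [
    [30, 0, 0, 8, 0],
    [30, 0, 0, 8, 0],
    [30, 0, 0, 4, 0],
    [30, 0, 0, 2, 0],
    [30, 0, 0, 0, 0]
  ]
}}

```text
time: 18.53
eef_pos: [626.7, 47.0, 70.1]
eef_rot: [-180.0, 0.0, 47.0]
contact_force: [0.3, -1.2, -0.8]
finger_gap: 0.459
```

Call:
{"method": "servo_tool", "body": {
  "increments": [
    [30, 0, 0, 0.5, 0],
    [45, 0, 0, 0, 0],
    [56, 0, 0, 0, 0],
    [56, 0, 0, 0, 0],
    [56, 0, 0, -10, 0],
    [56, 0, 0, -30, 0],
    [56, 0, 0, -40, 0],
    [56, 0, 0, -40, 0]
  ]
}}

```text
time: 19.2
eef_pos: [626.3, 46.9, 192.1]
eef_rot: [-180.0, 0.0, 47.0]
contact_force: [0.3, -0.3, 1.6]
finger_gap: 0.657
```

Run:
```python
from ov import *
im,C,o=look("wrist");cv2.imwrite("pics/w16.png",im)
d(390.4,-256.1,165,47)
im,C,o=look("scene");crop(im,130,150,370,310,3.2,"pics/s16.png")
```

```text
at [629.   47.1 200.3] yaw 47.0 -> tool x -384.5 y 32.4 z 35.3 turn -0.0
```

View pics/w16.png

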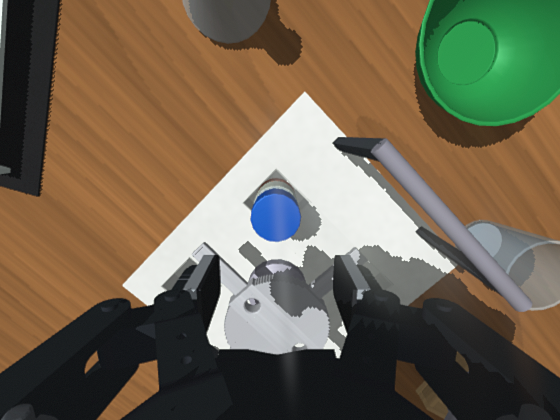

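View pics/s16.png

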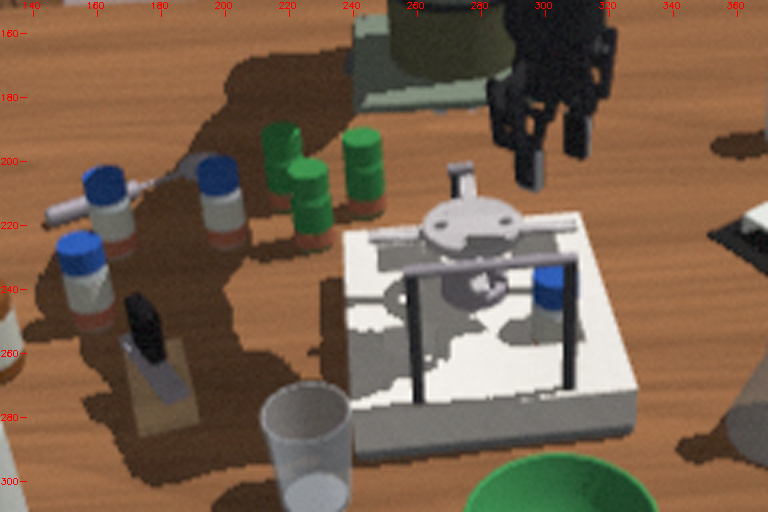

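Call:
{"method": "servo_tool", "body": {
  "increments": [
    [85, -38.4, 3.2, 0, 0],
    [85, -38.4, 3.2, 0, 0],
    [85, -38.4, 3.2, 0, 0],
    [85, -38.4, 3.2, 0, 0],
    [85, -38.4, 3.2, 0, 0],
    [85, -38.4, 3.2, 0, 0],
    [85, -38.4, 3.2, 0, 0],
    [85, -38.4, 3.2, 0, 0]
  ]
}}

```text
time: 19.97
eef_pos: [434.8, -196.4, 190.8]
eef_rot: [179.9, -0.0, 47.0]
contact_force: [1.6, -0.8, -1.4]
finger_gap: 0.993
```

Call:
{"method": "servo_tool", "body": {
  "increments": [
    [85, -38.4, 3.2, 15, 0],
    [85, -38.4, 3.2, 20, 0],
    [85, 0, 0, 0, 0],
    [85, 0, 0, 0, 0]
  ]
}}

```text
time: 20.3
eef_pos: [388.1, -255.9, 155.8]
eef_rot: [-180.0, 0.0, 46.8]
contact_force: [1.5, -0.2, -0.7]
finger_gap: 0.995
```

```bash
cat > b.py <<'E'
from ov import *
import sys
def caps(tag):
    im,C,o=look("wrist")
    hsv=cv2.cvtColor(im,cv2.COLOR_BGR2HSV)
    m=((abs(hsv[...,0].astype(int)-112)<12)&(hsv[...,1]>150)&(hsv[...,2]>50)).astype(np.uint8)
    n,l,s,c=cv2.connectedComponentsWithStats(m)
    for i in range(1,n):
        if s[i,4]>200: print(s[i],"blob top?",onz(c[i],C,88).round(1))
    cv2.imwrite(f"pics/{tag}.png",im)
    return im,C,o
E
python3 -c "
from b import *
caps('w17');d(390.4,-256.1,52,47)"
```

```text
[ 462  192   74   57 3230] blob top? [[ 509.4 -360.2   88. ]]
[ 250  196   55   58 2396] blob top? [[ 390.  -254.2   88. ]]
[ 347  288   36   54 1046] blob top? [[ 387.5 -356.    88. ]]
at [ 389.3 -254.8  156.2] yaw 46.9 -> tool x -0.2 y 1.7 z 104.2 turn -0.1
```

View pics/w17.png

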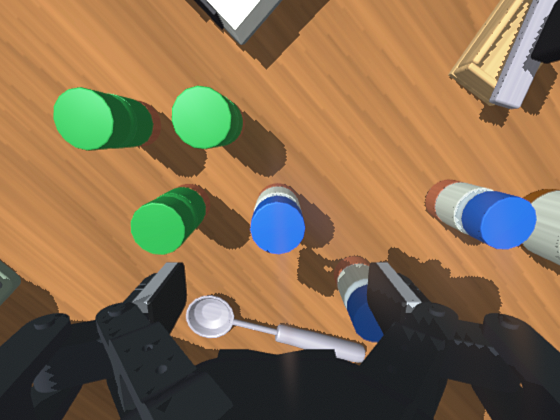

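Call:
{"method": "servo_tool", "body": {
  "increments": [
    [65, -1, 0.5, 10, 0],
    [65, 0, 0, 30, 0],
    [65, 0, 0, 35, 0],
    [65, 0, 0, 20, 0],
    [65, 0, 0, 8, 0],
    [65, 0, 0, 0, 0],
    [45, 0, 0, 0, 0],
    [30, 0, 0, 0, 0]
  ]
}}

```text
time: 21.02
eef_pos: [389.8, -255.7, 54.2]
eef_rot: [179.9, -0.0, 47.0]
contact_force: [-0.4, 0.1, 0.3]
finger_gap: 0.492
```

Call:
{"method": "servo_tool", "body": {
  "increments": [
    [30, 0, 0, 0, 0],
    [30, 0, 0, 0, 0],
    [30, 0, 0, 0, 0]
  ]
}}

```text
time: 21.27
eef_pos: [389.7, -255.8, 54.3]
eef_rot: [179.9, -0.0, 47.0]
contact_force: [0.2, 1.7, 8.7]
finger_gap: 0.458
```

Call:
{"method": "servo_tool", "body": {
  "increments": [
    [30, 0, 0, -15, 0],
    [30, 0, 0, -30, 0],
    [30, 0, 0, -40, 0],
    [30, 0, 0, -40, 0],
    [30, 10, -1, -35, 0],
    [30, 25, -4, 0, 0],
    [30, 35, -5.5, 0, 0],
    [30, 35, -5.5, 0, 0]
  ]
}}

```text
time: 21.93
eef_pos: [449.4, -167.2, 214.7]
eef_rot: [179.9, -0.1, 46.9]
contact_force: [0.8, -0.7, -1.7]
finger_gap: 0.461
```

Call:
{"method": "servo_tool", "body": {
  "increments": [
    [30, 35, -5.5, 0, 0],
    [30, 35, -5.5, 0, 0],
    [30, 25, -4, 0, 0],
    [30, 10, -2, 0, 0],
    [30, 0, 0, 0, 0],
    [30, 0, 0, 0, 0]
  ]
}}

```text
time: 22.43
eef_pos: [507.7, -79.8, 213.5]
eef_rot: [180.0, -0.0, 47.0]
contact_force: [-0.2, -0.7, -1.4]
finger_gap: 0.462
```

Run:
```python
from ov import *
d(508.8,-79.7,70,47)
im,C,o=look("wrist");p=np.load("shaker.npy");draw(im,C,shaker_lines(p,False),0,0,560,420,1.4,"pics/w18.png")
```

```text
at [507.7 -79.8 213.5] yaw 47.0 -> tool x 0.8 y 0.7 z 143.5 turn 0.0
```

View pics/w18.png

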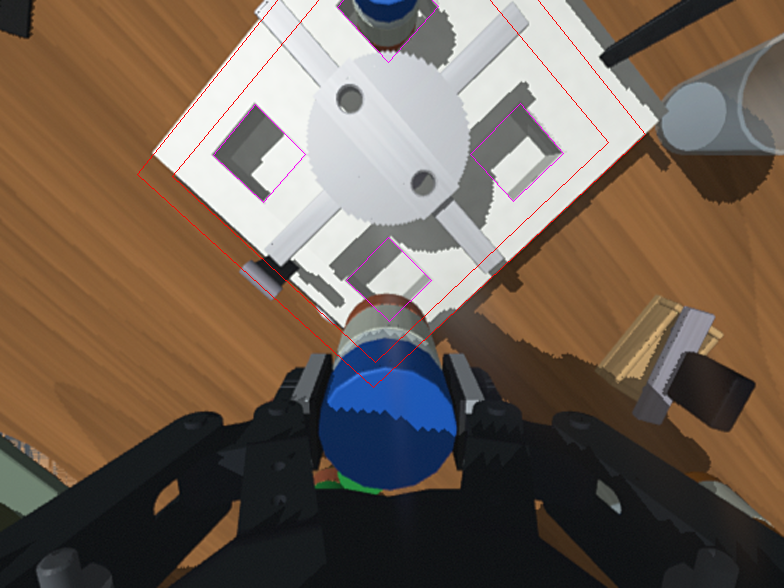

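Good alignment; descend. There is a front bar at the shaker front, away from this path.

Call:
{"method": "servo_tool", "body": {
  "increments": [
    [30, 0.8, 0.7, 20, 0],
    [30, 0, 0, 35, 0],
    [30, 0, 0, 30, 0],
    [30, 0, 0, 20, 0],
    [30, 0, 0, 10, 0],
    [30, 0, 0, 10, 0],
    [30, 0, 0, 8, 0],
    [30, 0, 0, 6, 0]
  ]
}}

```text
time: 23.15
eef_pos: [509.3, -79.8, 73.8]
eef_rot: [180.0, -0.0, 47.0]
contact_force: [0.6, -0.2, -0.1]
finger_gap: 0.455
```

Call:
{"method": "servo_tool", "body": {
  "increments": [
    [30, 0, 0, 3, 0],
    [30, 0, 0, 0, 0]
  ]
}}

```text
time: 23.32
eef_pos: [509.2, -79.5, 70.8]
eef_rot: [180.0, -0.0, 47.0]
contact_force: [0.1, -0.8, -1.9]
finger_gap: 0.459
```

Call:
{"method": "servo_tool", "body": {
  "increments": [
    [45, 0, 0, 0, 0],
    [56, 0, 0, 0, 0],
    [56, 0, 0, 0, 0],
    [56, 0, 0, -10, 0],
    [56, 0, 0, -30, 0],
    [56, 0, 0, -40, 0],
    [56, 0, 0, -40, 0],
    [70, 0, 0, 0, 0]
  ]
}}

```text
time: 23.98
eef_pos: [511.1, -79.6, 197.8]
eef_rot: [179.6, -0.3, 47.0]
contact_force: [0.9, -0.5, 0.8]
finger_gap: 0.781
```

Run:
```python
from b import *
caps('w19')
d(394,-365,165,-43);d(394,-365,165,-43,cyaw=-43)
```

```text
[251   0  42  13 369] blob top? [[616.5  37.8  88. ]]
[ 250  194   48   51 1823] blob top? [[505.7 -81.5  88. ]]
[436 384  32  36 540] blob top? [[ 502.8 -350.1   88. ]]
at [510.3 -79.6 194.8] yaw 47.0 -> tool x -288.0 y 109.6 z 29.8 turn 90.0
at [510.3 -79.6 194.8] yaw -43 -> tool x 109.6 y 288.1 z 29.8 turn 0.0
```

View pics/w19.png

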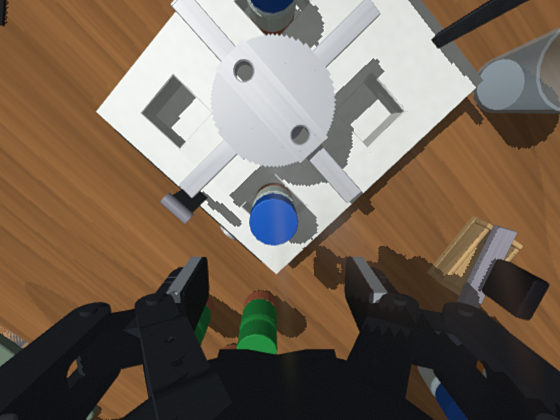

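Call:
{"method": "servo_tool", "body": {
  "increments": [
    [85, -36, 13.7, 0, 0],
    [85, -36, 13.7, 0, 0],
    [85, -36, 13.7, 0, 0],
    [85, -36, 13.7, 0, 0],
    [85, -36, 13.7, 0, 0],
    [85, -36, 13.7, 0, 0],
    [85, -36, 13.7, 0, 0],
    [85, -36, 13.7, 0, 0]
  ]
}}

```text
time: 24.7
eef_pos: [391.5, -366.3, 190.9]
eef_rot: [-180.0, 0.0, 47.0]
contact_force: [1.4, -0.1, 0.3]
finger_gap: 0.996
```

Call:
{"method": "servo_tool", "body": {
  "increments": [
    [85, 0, 0, 0, 7],
    [85, 0, 0, 0, 7],
    [85, 0, 0, 0, 7],
    [85, 0, 0, 0, 7],
    [85, 0, 0, 0, 7],
    [85, 0, 0, 0, 7],
    [85, 0, 0, 0, 7],
    [85, 0, 0, 0, 7]
  ]
}}

```text
time: 25.37
eef_pos: [392.7, -364.5, 190.8]
eef_rot: [-180.0, 0.0, -9.3]
contact_force: [0.5, 0.1, 1.0]
finger_gap: 0.997
```

Call:
{"method": "servo_tool", "body": {
  "increments": [
    [85, 0, 0, 6, 7],
    [85, 0, 0, 6, 7],
    [85, 0, 0, 6, 7],
    [85, 0, 0, 6, 7],
    [85, 0, 0, 6, 6],
    [85, 0, 0, 0, 0],
    [85, 0, 0, 0, 0]
  ]
}}

```text
time: 25.95
eef_pos: [392.8, -364.5, 160.7]
eef_rot: [180.0, 0.1, -42.8]
contact_force: [0.1, 0.1, 0.4]
finger_gap: 0.994
```

Run:
```python
from b import *
caps('w20')
d(394,-365,52,-43)
```

```text
[ 127   67   68   63 3311] blob top? [[ 510.6 -367.3   88. ]]
[ 249  194   53   55 1613] blob top? [[ 396.2 -367.6   88. ]]
at [ 392.8 -364.6  161. ] yaw -42.8 -> tool x 1.1 y -0.5 z 109.0 turn 0.2
```

View pics/w20.png

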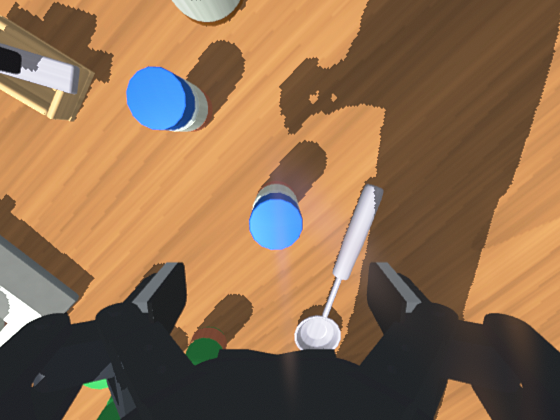

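Call:
{"method": "servo_tool", "body": {
  "increments": [
    [70, 1, -0.5, 15, 0],
    [70, 0, 0, 35, 0],
    [70, 0, 0, 35, 0],
    [70, 0, 0, 16, 0],
    [70, 0, 0, 6, 0],
    [70, 0, 0, 0, 0],
    [45, 0, 0, 0, 0],
    [30, 0, 0, 0, 0]
  ]
}}

```text
time: 26.67
eef_pos: [394.4, -365.5, 55.2]
eef_rot: [-180.0, -0.1, -42.9]
contact_force: [0.0, 0.3, 0.3]
finger_gap: 0.551
```

Call:
{"method": "servo_tool", "body": {
  "increments": [
    [30, 0, 0, 0, 0],
    [30, 0, 0, 0, 0],
    [30, 0, 0, 0, 0]
  ]
}}

```text
time: 26.92
eef_pos: [394.5, -365.5, 55.2]
eef_rot: [-180.0, -0.1, -43.0]
contact_force: [0.4, 1.6, 10.1]
finger_gap: 0.458
```

Call:
{"method": "servo_tool", "body": {
  "increments": [
    [30, 0, 0, -15, 0],
    [30, 0, 0, -30, 0],
    [30, 0, 0, -40, 0],
    [30, 0, 0, -40, 0],
    [30, 0, 0, -35, 0],
    [30, 0, 0, 0, 0]
  ]
}}

```text
time: 27.42
eef_pos: [395.2, -366.6, 220.6]
eef_rot: [-180.0, -0.5, -43.0]
contact_force: [-0.2, -0.2, -0.6]
finger_gap: 0.46
```

Run:
```python
from b import *
d(632.7,-75,215,-43);d(504.1,44.2,215,-43)
```

```text
at [ 395.2 -366.6  220.6] yaw -43.0 -> tool x -25.1 y -375.3 z 5.6 turn 0.0
at [ 395.2 -366.6  220.6] yaw -43.0 -> tool x -200.4 y -374.8 z 5.6 turn 0.0
```

Call:
{"method": "servo_tool", "body": {
  "increments": [
    [30, -1.5, -20, 0, 0],
    [30, -2.3, -34, 0, 0],
    [30, -2.3, -34, 0, 0],
    [30, -2.3, -34, 0, 0],
    [30, -2.3, -34, 0, 0],
    [30, -2.3, -34, 0, 0],
    [30, -2.3, -34, 0, 0],
    [30, -2.3, -34, 0, 0]
  ]
}}

```text
time: 28.08
eef_pos: [557.9, -162.7, 214.7]
eef_rot: [-180.0, -0.0, -43.0]
contact_force: [0.1, -0.6, -0.7]
finger_gap: 0.458
```

Call:
{"method": "servo_tool", "body": {
  "increments": [
    [30, -2.3, -34, 0, 0],
    [30, -2.3, -34, 0, 0],
    [30, -2.3, -34, 0, 0],
    [30, -1, -14, 0, 0],
    [30, 0, 0, 0, 0],
    [30, 0, 0, 0, 0]
  ]
}}

```text
time: 28.58
eef_pos: [630.4, -73.7, 214.2]
eef_rot: [-180.0, -0.0, -42.9]
contact_force: [-0.1, -0.2, -1.1]
finger_gap: 0.457
```

Run:
```python
from ov import *
d(632.7,-75,71,-43)
im,C,o=look("wrist");p=np.load("shaker.npy");draw(im,C,shaker_lines(p,False),0,0,560,420,1.4,"pics/w21.png")
```

```text
at [630.4 -73.7 214.2] yaw -42.9 -> tool x 2.6 y -0.6 z 143.2 turn 0.1
```

View pics/w21.png

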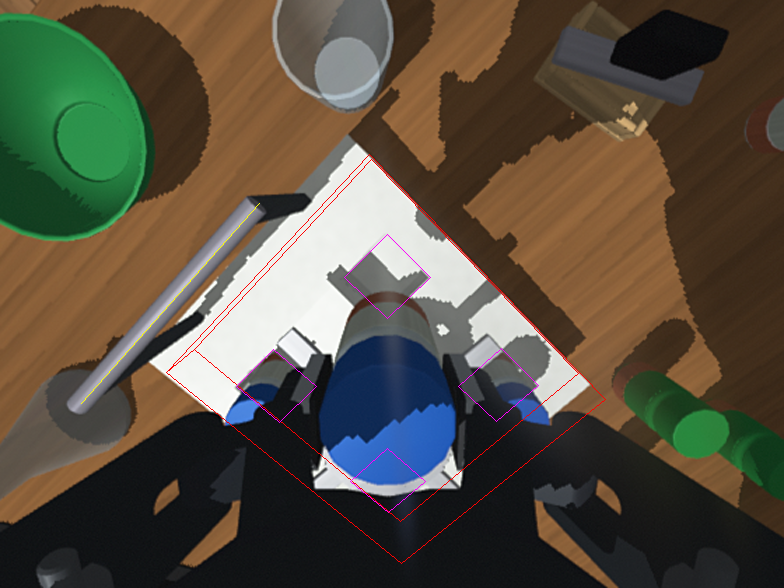

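Call:
{"method": "servo_tool", "body": {
  "increments": [
    [30, 2.5, -0.6, 20, 0],
    [30, 0, 0, 35, 0],
    [30, 0, 0, 30, 0],
    [30, 0, 0, 20, 0],
    [30, 0, 0, 10, 0],
    [30, 0, 0, 10, 0],
    [30, 0, 0, 8, 0],
    [30, 0, 0, 5, 0]
  ]
}}

```text
time: 29.3
eef_pos: [632.7, -75.7, 75.9]
eef_rot: [-180.0, -0.0, -43.0]
contact_force: [-0.4, 0.1, -0.5]
finger_gap: 0.454
```

Call:
{"method": "servo_tool", "body": {
  "increments": [
    [30, 0, 0, 3, 0],
    [30, 0, 0, 0, 0]
  ]
}}

```text
time: 29.47
eef_pos: [632.6, -75.5, 72.9]
eef_rot: [-180.0, -0.0, -43.0]
contact_force: [-0.5, -0.1, 0.1]
finger_gap: 0.46
```

Call:
{"method": "servo_tool", "body": {
  "increments": [
    [30, 0, 0, 1, 0],
    [45, 0, 0, 0, 0],
    [56, 0, 0, 0, 0],
    [56, 0, 0, 0, 0],
    [56, 0, 0, -10, 0],
    [56, 0, 0, -30, 0],
    [56, 0, 0, -40, 0],
    [56, 0, 0, -40, 0]
  ]
}}

```text
time: 30.13
eef_pos: [632.1, -75.5, 193.9]
eef_rot: [180.0, 0.0, -43.0]
contact_force: [-0.0, -0.9, 0.9]
finger_gap: 0.66
```

Run:
```python
from b import *
caps('w22')
d(511,-366,165,-43)
im,C,o=look("scene");crop(im,130,150,370,310,3.2,"pics/s22.png")
```

```text
[ 251  193   49   51 1865] blob top? [[630.5 -71.6  88. ]]
at [634.6 -76.3 202.1] yaw -43.0 -> tool x 107.2 y 296.1 z 37.1 turn -0.0
```

View pics/w22.png

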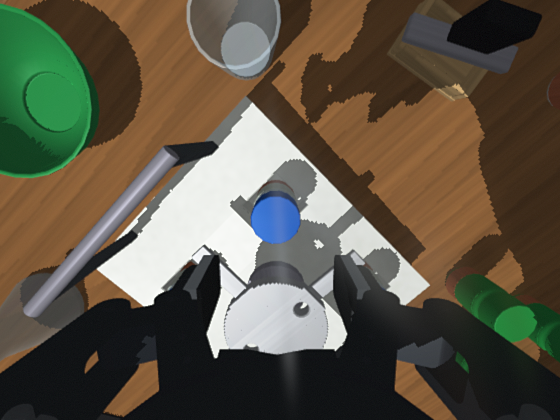

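View pics/s22.png

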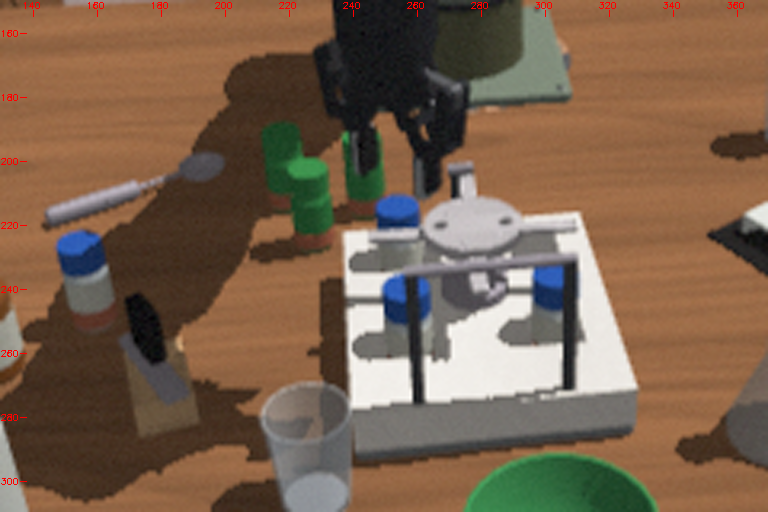

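Call:
{"method": "servo_tool", "body": {
  "increments": [
    [70, 13.4, 36.9, 0, 0],
    [70, 13.4, 36.9, 0, 0],
    [70, 13.4, 36.9, 0, 0],
    [70, 13.4, 36.9, 0, 0],
    [70, 13.4, 36.9, 0, 0],
    [70, 13.4, 36.9, 0, 0],
    [70, 13.4, 36.9, 15, 0],
    [70, 13.4, 36.9, 15, 0]
  ]
}}

```text
time: 30.9
eef_pos: [509.3, -365.7, 163.1]
eef_rot: [-180.0, -0.1, -43.0]
contact_force: [0.7, -0.3, 0.4]
finger_gap: 0.819
```

Call:
{"method": "servo_tool", "body": {
  "increments": [
    [70, 0, 0, 0, 0],
    [70, 0, 0, 0, 0]
  ]
}}

```text
time: 31.07
eef_pos: [508.4, -365.8, 162.0]
eef_rot: [180.0, 0.0, -43.2]
contact_force: [0.9, 0.4, 0.3]
finger_gap: 0.818
```

Run:
```python
from b import *
im,C,o=caps('w23')
print(proj([[o["eef_pos"][0],o["eef_pos"][1],90]],C))
d(511,-366,53,-43)
```

```text
[ 248  192   52   55 1744] blob top? [[ 513.3 -368.2   88. ]]
[[276.85331041 226.02977423]]
at [ 509.7 -364.2  162.5] yaw -43.1 -> tool x 2.2 y 0.5 z 109.5 turn -0.1
```

View pics/w23.png

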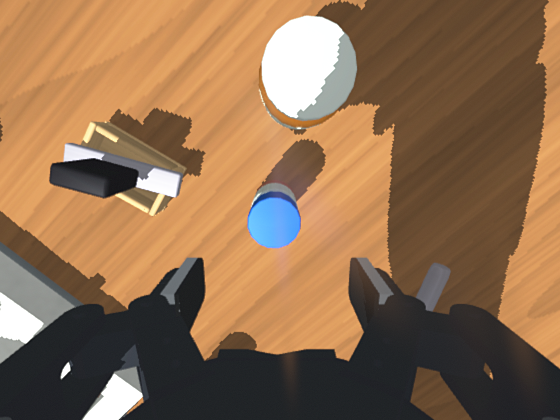

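Call:
{"method": "servo_tool", "body": {
  "increments": [
    [70, 3.5, -1.5, 15, 0],
    [70, 0, 0, 35, 0],
    [70, 0, 0, 35, 0],
    [70, 0, 0, 17, 0],
    [70, 0, 0, 7, 0],
    [70, 0, 0, 0, 0],
    [45, 0, 0, 0, 0],
    [30, 0, 0, 0, 0]
  ]
}}

```text
time: 31.78
eef_pos: [514.4, -365.3, 54.7]
eef_rot: [-180.0, -0.1, -43.0]
contact_force: [0.9, -0.3, 0.9]
finger_gap: 0.551
```

Call:
{"method": "servo_tool", "body": {
  "increments": [
    [30, 0, 0, 0, 0],
    [30, 0, 0, 0, 0],
    [30, 0, 0, 0, 0]
  ]
}}

```text
time: 32.03
eef_pos: [514.1, -365.7, 54.7]
eef_rot: [-180.0, -0.1, -43.0]
contact_force: [-1.7, -1.0, 7.7]
finger_gap: 0.46
```

Call:
{"method": "servo_tool", "body": {
  "increments": [
    [30, 0, 0, -15, 0],
    [30, 0, 0, -30, 0],
    [30, 0, 0, -40, 0],
    [30, 0, 0, -40, 0],
    [30, 0, 0, -35, 0],
    [30, 0, 0, 0, 0]
  ]
}}

```text
time: 32.53
eef_pos: [515.1, -366.7, 220.8]
eef_rot: [-179.9, -0.6, -43.0]
contact_force: [0.3, -0.2, -0.3]
finger_gap: 0.461
```

Run:
```python
from b import *
d(504.1,44.2,215,-43)
```

```text
at [ 515.1 -366.7  220.8] yaw -43.0 -> tool x -288.2 y -293.0 z 5.8 turn -0.0
```

Call:
{"method": "servo_tool", "body": {
  "increments": [
    [30, -14, -14, 0, 0],
    [30, -26, -26.5, 0, 0],
    [30, -26, -26.5, 0, 0],
    [30, -26, -26.5, 0, 0],
    [30, -26, -26.5, 0, 0],
    [30, -26, -26.5, 0, 0],
    [30, -26, -26.5, 0, 0],
    [30, -26, -26.5, 0, 0]
  ]
}}

```text
time: 33.2
eef_pos: [506.0, -83.8, 213.9]
eef_rot: [-179.9, -0.1, -43.0]
contact_force: [1.9, -0.2, -0.9]
finger_gap: 0.463
```

Call:
{"method": "servo_tool", "body": {
  "increments": [
    [30, -26, -26.5, 0, 0],
    [30, -26, -26.5, 0, 0],
    [30, -26, -26.5, 0, 0],
    [30, -13, -13, 0, 0],
    [30, 0, 0, 0, 0],
    [30, 0, 0, 0, 0]
  ]
}}

```text
time: 33.7
eef_pos: [502.8, 45.1, 213.7]
eef_rot: [-179.9, -0.0, -42.9]
contact_force: [0.1, 0.9, -0.9]
finger_gap: 0.461
```

Run:
```python
from ov import *
d(504.1,44.2,71,-43)
im,C,o=look("wrist");p=np.load("shaker.npy");draw(im,C,shaker_lines(p,False),0,0,560,420,1.4,"pics/w24.png")
```

```text
at [502.8  45.1 213.7] yaw -42.9 -> tool x 1.5 y -0.3 z 142.7 turn 0.1
```

View pics/w24.png

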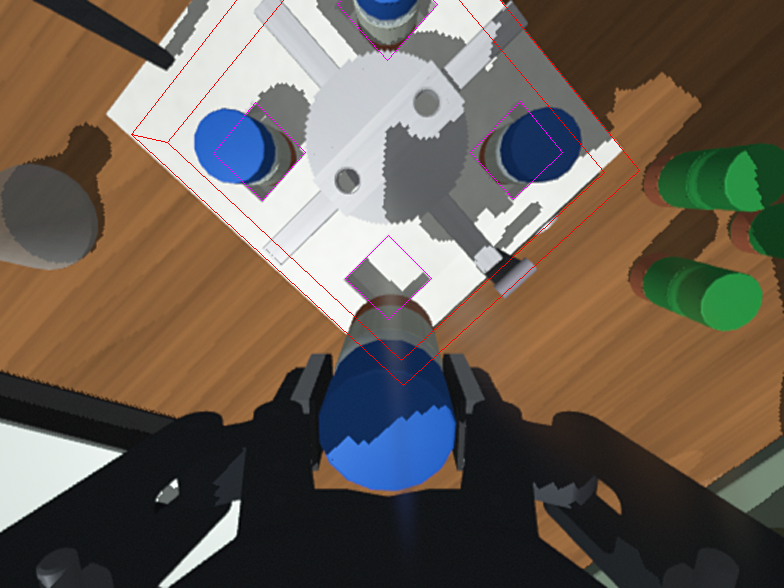

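Call:
{"method": "servo_tool", "body": {
  "increments": [
    [30, 1.5, 0, 20, 0],
    [30, 0, 0, 35, 0],
    [30, 0, 0, 30, 0],
    [30, 0, 0, 20, 0],
    [30, 0, 0, 10, 0],
    [30, 0, 0, 10, 0],
    [30, 0, 0, 8, 0],
    [30, 0, 0, 6, 0]
  ]
}}

```text
time: 34.42
eef_pos: [503.9, 42.5, 73.7]
eef_rot: [-180.0, -0.0, -43.1]
contact_force: [-0.2, -0.4, -0.9]
finger_gap: 0.455
```

Call:
{"method": "servo_tool", "body": {
  "increments": [
    [30, 0, 0, 3, 0],
    [30, 0, 0, 0, 0]
  ]
}}

```text
time: 34.58
eef_pos: [503.9, 42.8, 71.0]
eef_rot: [-180.0, -0.0, -43.0]
contact_force: [-0.4, -0.3, -1.6]
finger_gap: 0.458
```

Call:
{"method": "servo_tool", "body": {
  "increments": [
    [45, 0, 0, 0, 0],
    [56, 0, 0, 0, 0],
    [56, 0, 0, 0, 0],
    [56, 0, 0, -10, 0],
    [56, 0, 0, -30, 0],
    [56, 0, 0, -40, 0],
    [56, 0, 0, -40, 0],
    [70, 0, 0, 0, 0]
  ]
}}

```text
time: 35.25
eef_pos: [505.7, 42.9, 197.8]
eef_rot: [-179.6, -0.3, -43.0]
contact_force: [0.9, -0.5, 0.6]
finger_gap: 0.78
```

Run:
```python
from b import *
caps('w25')
d(500,-13,320,2);d(500,-13,320,2,cyaw=2)
im,C,o=look("scene");cv2.imwrite("pics/s25f.png",im);crop(im,130,150,370,310,3.2,"pics/s25.png")
```

```text
[256   0  42  13 373] blob top? [[621.3 -63.6  88. ]]
[ 363   78   62   57 2675] blob top? [[507. -83.  88.]]
[ 132   80   61   56 2648] blob top? [[631.   51.6  88. ]]
[257 199  21  46 656] blob top? [[506.6  53.8  88. ]]
[281 200  24  45 771] blob top? [[492.5  38.4  88. ]]
at [505.   43.3 194.9] yaw -43.0 -> tool x 34.7 y 44.6 z -125.1 turn -45.0
at [505.   43.3 194.9] yaw 2 -> tool x -6.9 y 56.1 z -125.1 turn 0.0
```

View pics/s25.png

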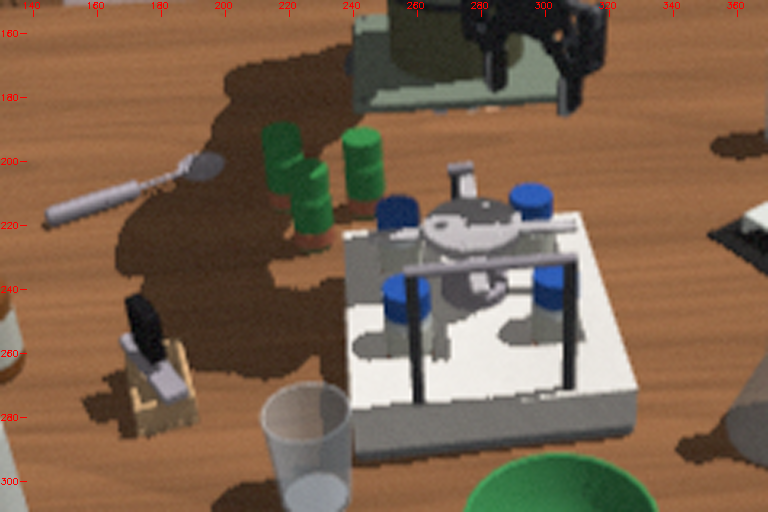

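Call:
{"method": "servo_tool", "body": {
  "increments": [
    [70, 0, 0, -18, -6.5],
    [70, 0, 0, -18, -6.5],
    [70, 0, 0, -18, -6.5],
    [70, 0, 0, -18, -6.5],
    [70, 0, 0, -18, -6.5],
    [70, 0, 0, -18, -6.5],
    [70, 0, 0, -18, -6.0],
    [70, -7, 30, 0, 0]
  ]
}}

```text
time: 36.02
eef_pos: [499.0, 16.9, 318.8]
eef_rot: [-179.9, -0.1, 2.8]
contact_force: [1.8, 0.9, 1.2]
finger_gap: 0.819
```

Call:
{"method": "servo_tool", "body": {
  "increments": [
    [70, 0, 26, 0, 0],
    [70, 0, 0, 0, 0],
    [70, 0, 0, 0, 0]
  ]
}}

```text
time: 36.27
eef_pos: [498.4, -14.1, 316.6]
eef_rot: [-180.0, 0.1, 1.9]
contact_force: [0.7, 0.0, 0.0]
finger_gap: 0.82
```

Run:
```python
from b import *
im,C,o=caps('w26');print(o["eef_pos"],o["eef_rot"]);np.save("w26.npy",np.r_[o["eef_pos"],o["eef_rot"]])
crop(im,180,40,400,240,3.6,"pics/w26c.png")
```

```text
[ 203   51   39   41 1201] blob top? [[629.8  51.7  88. ]]
[ 318   50   38   41 1238] blob top? [[635.2 -76.5  88. ]]
[315 168  34  33 880] blob top? [[507.2 -81.5  88. ]]
[213 170  34  33 894] blob top? [[500.6  44.4  88. ]]
[498.44588487 -14.14309242 316.56725434] [-1.79998752e+02  7.24713655e-02  1.87193432e+00]
```

View pics/w26c.png

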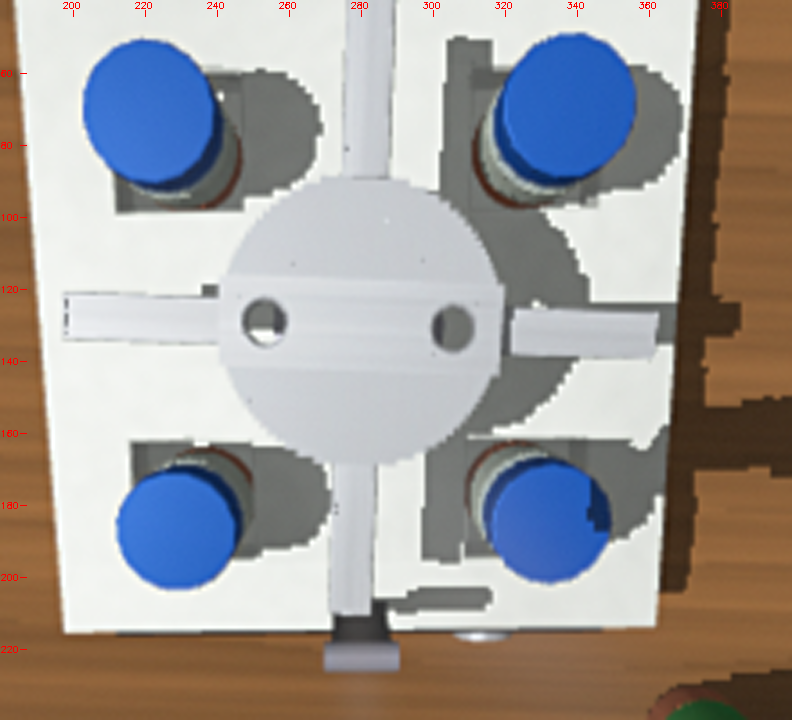

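Run:
```python
from ov import *
v=np.load("w26.npy");C=cam("wrist",dict(eef_pos=v[:3],eef_rot=v[3:]))
h=onz([(253.1,128.7),(305.3,130.3)],C,122);print(h,np.linalg.norm(h[0]-h[1]),h.mean(0));w=h[0]-h[1]
print("ring dir of +y (deg, minus 90):",np.degrees(np.arctan2(w[1],w[0]))-90)
p=np.load("shaker.npy");print(p)
# ring circle fit
im=cv2.imread("pics/w26.png")
```

```text
[[568.8226486   13.46590361 122.        ]
 [568.95210219 -42.26919063 122.        ]] 55.73524457844095 [568.8873754  -14.40164351 122.        ]
ring dir of +y (deg, minus 90): 0.13307828243364384
[ 5.684e+02 -1.540e+01  3.850e-02]
```

Call:
{"method": "servo_tool", "body": {
  "increments": [
    [85, 7.8, 36, 3, 0],
    [85, 7.8, 36, 3, 0],
    [85, 7.8, 36, 3, 0],
    [85, 7.8, 36, 3, 0],
    [85, 7.8, 36, 3, 0],
    [85, 7.8, 36, 3, 0],
    [85, 7.8, 36, 3, 0],
    [85, 7.8, 36, 3, 0]
  ]
}}

```text
time: 36.98
eef_pos: [571.8, -299.2, 292.3]
eef_rot: [-179.9, 0.0, 2.1]
contact_force: [-0.2, 1.0, 0.4]
finger_gap: 0.996
```

Call:
{"method": "servo_tool", "body": {
  "increments": [
    [85, 0, 0, 0, 0],
    [85, 0, 0, 0, 0]
  ]
}}

```text
time: 37.15
eef_pos: [571.2, -299.3, 291.4]
eef_rot: [-179.9, 0.1, 1.9]
contact_force: [0.8, 0.4, -0.4]
finger_gap: 0.994
```

Run:
```python
from b import *
im,C,o=look("wrist");cv2.imwrite("pics/w27.png",im);print(o["eef_pos"],o["eef_rot"]);np.save("w27.npy",np.r_[o["eef_pos"],o["eef_rot"]])
crop(im,180,40,380,240,3.6,"pics/w27c.png")
```

```text
[ 571.1750925  -299.2534632   291.39190365] [-1.79935055e+02  1.10793848e-01  1.93477069e+00]
```

View pics/w27.png

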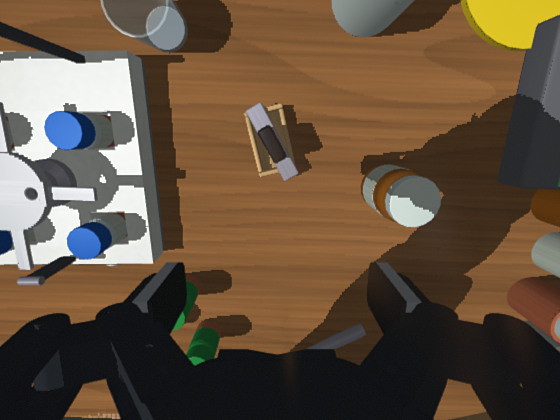

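View pics/w27c.png

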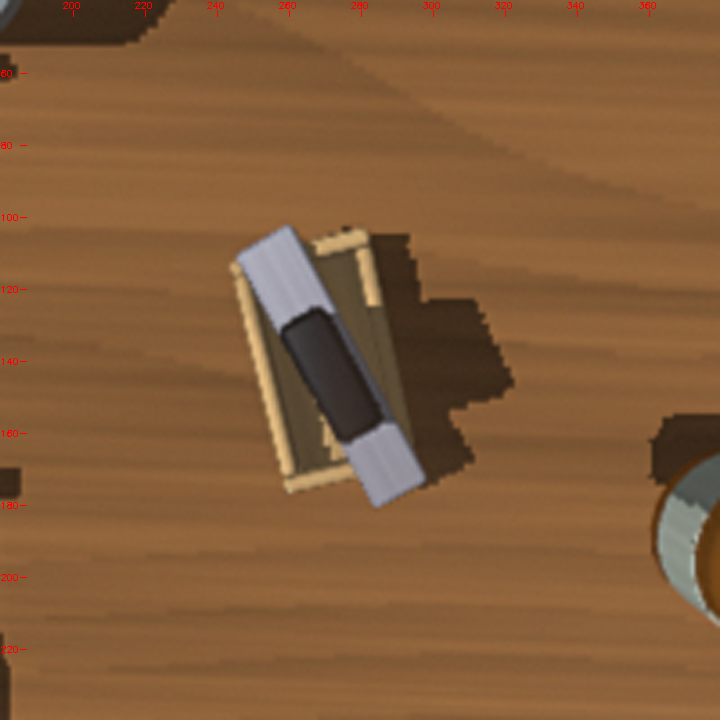

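Run:
```python
from ov import *
v=np.load("w27.npy");C=cam("wrist",dict(eef_pos=v[:3],eef_rot=v[3:]))
f=lambda P,z:onz(np.array(P)/3.6+[179.5,39.5],C,z)
b=f([(237,257),(290,227),(425,478),(377,506)],40);print("bar",b.round(1)[:,:2].tolist(),b.mean(0));
for w in (b[1]-b[2],b[0]-b[3]): print(np.linalg.norm(w),np.degrees(np.arctan2(w[1],w[0])))
g=f([(282,326),(326,308),(385,420),(340,440)],90);print("grip",g.mean(0));
for w in (g[1]-g[2],g[0]-g[3]): print(np.linalg.norm(w),np.degrees(np.arctan2(w[1],w[0])))
r=f([(233,265),(366,232),(288,490)],30);print("rest",r.round(1)[:,:2].tolist(),(r[1]+r[2])/2)
w=r[0]-r[2];print(np.linalg.norm(w),np.degrees(np.arctan2(w[1],w[0])),np.linalg.norm(r[0]-r[1]))
```

```text
bar [[662.7, -257.2], [673.0, -275.1], [589.8, -325.2], [579.1, -308.3]] [ 626.16413638 -291.47106111   40.        ]
97.05857090857643 31.031264823043802
97.98719550651947 31.43390799369014
grip [ 626.52490694 -292.02608714   90.        ]
37.784812132344655 30.44441455274772
38.303171223130214 29.03375765262455
rest [[660.7, -254.9], [673.1, -301.0], [582.5, -275.6]] [ 627.79730131 -288.28749387   30.        ]
80.88371064843436 14.832534237650599 47.803618547758575
```

Call:
{"method": "servo_tool", "body": {
  "increments": [
    [85, 0, 0, 20, -7],
    [85, 0, 0, 20, -7],
    [85, 0, 0, 20, -7],
    [85, 0, 0, 20, -7],
    [85, 25, 11, 30, -0.6],
    [85, 26, 11, 30, 0],
    [85, 0, 0, 0, 0],
    [85, 0, 0, 0, 0]
  ]
}}

```text
time: 37.87
eef_pos: [626.8, -289.1, 150.8]
eef_rot: [-179.8, 0.1, 30.8]
contact_force: [-0.5, 0.4, 1.0]
finger_gap: 0.991
```

Run:
```python
from b import *
im,C,o=look("wrist");cv2.imwrite("pics/w28.png",im);print(o["eef_pos"],o["eef_rot"],o["joint_pos"].round(0));np.save("w28.npy",np.r_[o["eef_pos"],o["eef_rot"]])
d(626.4,-292,50,30.5)
crop(im,150,100,400,300,3,"pics/w28c.png")
```

```text
[ 626.75773463 -289.07067298  150.82361671] [-1.79801630e+02  7.57702234e-02  3.07850165e+01] [ 21.  57.   2.  62.  -2.  62. -36.]
at [ 626.6 -290.4  153. ] yaw 30.7 -> tool x -1.0 y 1.3 z 103.0 turn 0.2
```

View pics/w28c.png

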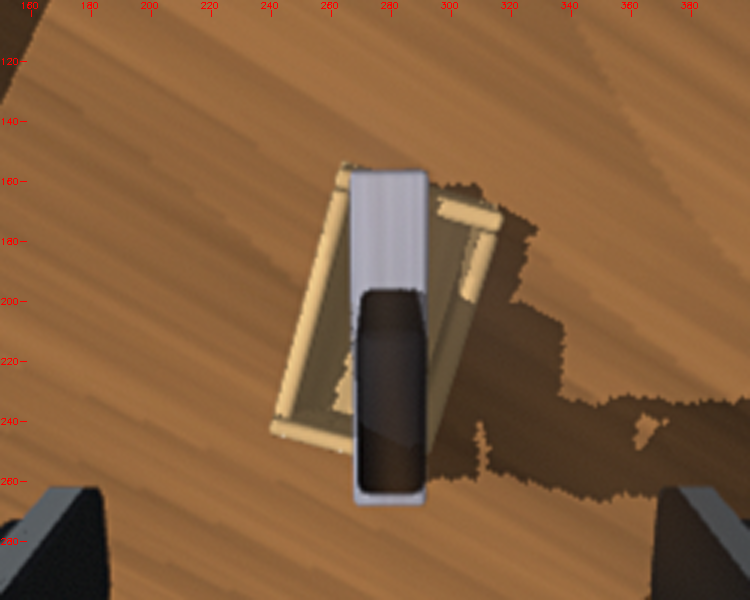

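Run:
```python
from ov import *
v=np.load("w28.npy");C=cam("wrist",dict(eef_pos=v[:3],eef_rot=v[3:]))
f=lambda P,z:onz(np.array(P)/3+[149.5,99.5],C,z)
b=f([(389,171),(390,505)],40);w=b[0]-b[1];print(b,b.mean(0),np.linalg.norm(w),np.degrees(np.arctan2(w[1],w[0])))
r=f([(270,428),(503,222),(343,165)],30);print(r,(r[0]+r[1])/2,np.linalg.norm(r[0]-r[1]),np.hypot(84,50),np.linalg.norm(r[0]-r[2]));w=r[2]-r[0];print(np.degrees(np.arctan2(w[1],w[0])))
```

```text
[[ 669.0061904  -265.7652262    40.        ]
 [ 583.95995251 -316.96183212   40.        ]] [ 626.48307145 -291.36352916   40.        ] 99.26708939602983 31.047332806577657
[[ 583.16382105 -274.59846889   30.        ]
 [ 672.80991362 -301.85017041   30.        ]
 [ 663.17673138 -254.08225411   30.        ]] [ 627.98686733 -288.22431965   30.        ] 93.69672965197728 97.75479527879949 82.60133708152287
14.381450984753231
```

Call:
{"method": "servo_tool", "body": {
  "increments": [
    [60, -0.5, 0.8, 15, 0],
    [60, 0, 0, 35, 0],
    [60, 0, 0, 30, 0],
    [60, 0, 0, 15, 0],
    [60, 0, 0, 6, 0],
    [60, 0, 0, 0, 0],
    [40, 0, 0, 0, 0],
    [20, 0, 0, 0, 0]
  ],
  "grip_force": 40
}}

```text
time: 38.58
eef_pos: [627.1, -293.3, 54.2]
eef_rot: [179.9, -0.1, 30.6]
contact_force: [-0.5, -0.3, -0.1]
finger_gap: 0.434
```

Call:
{"method": "servo_tool", "body": {
  "increments": [
    [5, 0, 0, 0, 0],
    [5, 0, 0, 0, 0],
    [5, 0, 0, 0, 0],
    [5, 0, 0, 0, 0],
    [5, 0, 0, 0, 0]
  ]
}}

```text
time: 39.0
eef_pos: [626.7, -293.0, 53.2]
eef_rot: [179.9, -0.0, 30.6]
contact_force: [-1.9, 1.0, 7.8]
finger_gap: 0.187
```

Call:
{"method": "servo_tool", "body": {
  "increments": [
    [5, 0, 0, 0, 0],
    [5, 0, 0, 0, 0],
    [5, 0, 0, -10, 0],
    [5, 0, 0, -20, 0],
    [5, 0, 0, -35, 0],
    [5, 0, 0, -40, 0],
    [5, 0, 0, -40, 0],
    [5, 0, 0, 0, 0]
  ],
  "grip_force": 110
}}

```text
time: 39.67
eef_pos: [628.5, -294.1, 205.8]
eef_rot: [179.5, -0.4, 30.6]
contact_force: [1.1, -0.8, -1.4]
finger_gap: 0.175
```

Run:
```python
from b import *
im,C,o=look("wrist");cv2.imwrite("pics/w29.png",im);print(o["contact_force"],o["wrist_torque"])
d(568.9,-14.4,200,90.1);d(568.9,-14.4,200,90.1,cyaw=90.1)
```

```text
[ 1.13646943 -0.76472777 -1.38275358] [-0.0240932  -0.03161804  0.04459463]
at [ 627.6 -293.6  201.8] yaw 30.6 -> tool x 91.6 y -270.2 z 1.8 turn -59.5
at [ 627.6 -293.6  201.8] yaw 90.1 -> tool x 279.3 y -58.2 z 1.8 turn 0.0
```

View pics/w29.png

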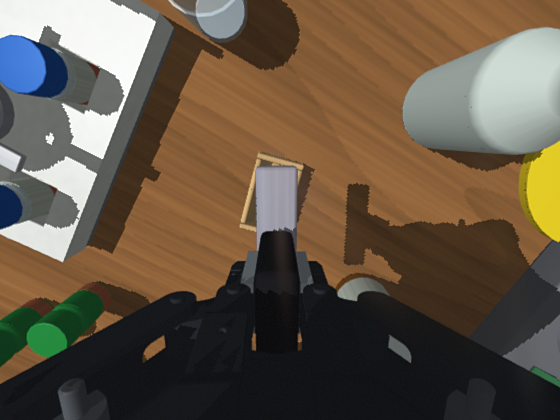

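Call:
{"method": "servo_tool", "body": {
  "increments": [
    [5, 0, 0, 0, -6.6],
    [5, 0, 0, 0, -6.6],
    [5, 0, 0, 0, -6.6],
    [5, 0, 0, 0, -6.6],
    [5, 0, 0, 0, -6.6],
    [5, 0, 0, 0, -6.6],
    [5, 0, 0, 0, -6.6],
    [5, 0, 0, 0, -6.6]
  ]
}}

```text
time: 40.38
eef_pos: [625.9, -292.7, 196.4]
eef_rot: [-179.9, -0.0, 83.7]
contact_force: [0.5, -0.5, -1.8]
finger_gap: 0.172
```

Call:
{"method": "servo_tool", "body": {
  "increments": [
    [5, 20, -4, 0, -6.6],
    [5, 35, -8, 0, 0],
    [5, 35, -8, 0, 0],
    [5, 35, -8, 0, 0],
    [5, 35, -8, 0, 0],
    [5, 35, -8, 0, 0],
    [5, 35, -8, 0, 0],
    [5, 35, -5, 0, 0]
  ]
}}

```text
time: 41.05
eef_pos: [570.3, -26.2, 196.8]
eef_rot: [-179.9, -0.0, 90.0]
contact_force: [0.8, 0.2, -1.3]
finger_gap: 0.174
```

Call:
{"method": "servo_tool", "body": {
  "increments": [
    [5, 11, -1, 0, 0],
    [5, 0, 0, 0, 0],
    [5, 0, 0, 0, 0]
  ]
}}

```text
time: 41.3
eef_pos: [570.4, -16.4, 196.8]
eef_rot: [-180.0, 0.0, 90.1]
contact_force: [0.8, -1.3, -1.1]
finger_gap: 0.175
```

Run:
```python
from b import *
im,C,o=look("wrist");cv2.imwrite("pics/w30.png",im);print(o["contact_force"],o["wrist_torque"],o["joint_pos"].round(0))
d(568.9,-14.4,160,90.1);np.save("w30.npy",np.r_[o["eef_pos"],o["eef_rot"]])
```

```text
[ 0.79412272 -1.28051215 -1.08602233] [-0.01604135 -0.00495178  0.00432584] [  4.  43. -11.  89.  10.  50. -10.]
at [570.5 -17.4 196.8] yaw 90.0 -> tool x 3.0 y -1.6 z 36.8 turn -0.1
```

View pics/w30.png

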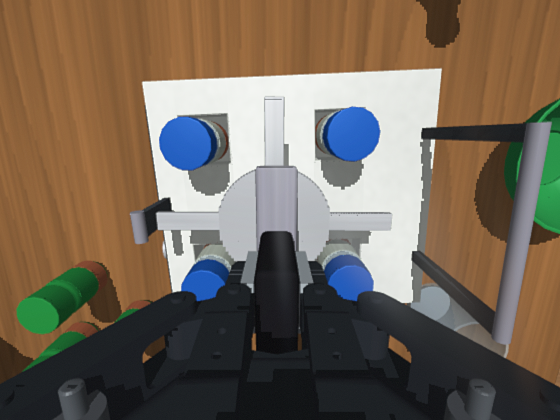

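Run:
```python
from ov import *
v=np.load("w30.npy");C=cam("wrist",dict(eef_pos=v[:3],eef_rot=v[3:]));print(v)
im=cv2.imread("pics/w30.png");crop(im,200,140,350,250,5,"pics/w30c.png")
print(onz([(276.5,166)],C,v[2]-13.2))
```

```text
[ 5.70434217e+02 -1.63910527e+01  1.96809745e+02 -1.79964179e+02
  1.44881546e-02  9.00610293e+01]
[[570.56927354  34.07009302 183.60974459]]
```

View pics/w30c.png

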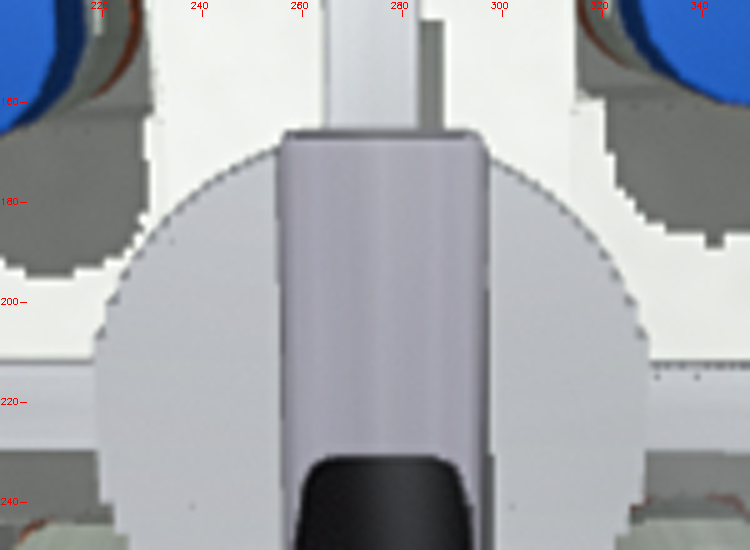

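Call:
{"method": "servo_tool", "body": {
  "increments": [
    [5, 1.5, -1.8, 15, 0],
    [5, 0, 0, 15, 0],
    [5, 0, 0, 0, 0],
    [5, 0, 0, 0, 0],
    [5, 0, 0, 0, 0]
  ]
}}

```text
time: 41.77
eef_pos: [569.1, -15.8, 167.6]
eef_rot: [180.0, 0.0, 89.9]
contact_force: [0.1, -0.3, -1.8]
finger_gap: 0.172
```

Run:
```python
from b import *
d(568.6,-15.5,140,90.1)
im,C,o=look("wrist");cv2.imwrite("pics/w31.png",im);print(o["eef_pos"])
crop(im,180,130,380,290,4,"pics/w31c.png")
im,C,o=look("scene");crop(im,230,180,330,280,6,"pics/s31.png")
```

```text
at [569.1 -15.8 167.6] yaw 89.9 -> tool x 0.3 y -0.5 z 27.6 turn -0.2
[569.1105222  -15.80746974 167.64226746]
```

View pics/w31c.png

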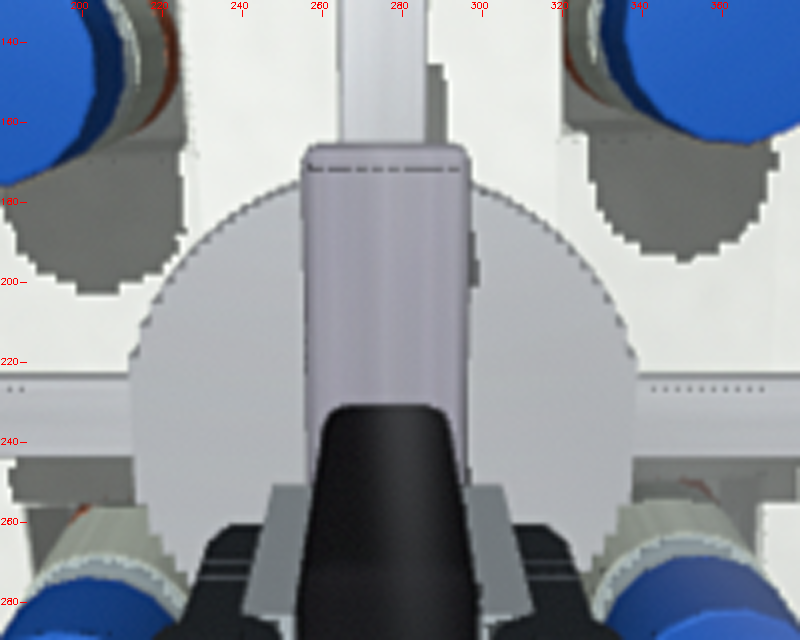

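View pics/s31.png

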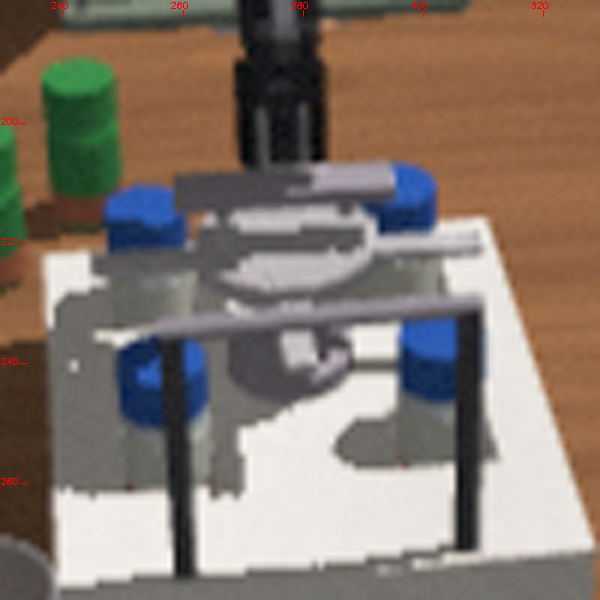

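Run:
```python
from b import *
o=arm.get_obs();C=cam("wrist",o)
# ring arm edges (top face z=116), left and right
print(onz([(196,130+373/4-.5),(196,130+455/4-.5),(364,130+373/4-.5),(364,130+455/4-.5)],C,116))
print(onz([(276,165.8),(276,172)],C,o["eef_pos"][2]-13.2), o["eef_pos"])
```

```text
[[515.66261595  -6.29460562 116.        ]
 [514.64705395 -20.80925137 116.        ]
 [627.82157691  -6.47153827 116.        ]
 [628.88764491 -20.99495964 116.        ]]
[[569.15173062  35.1298811  154.59470643]
 [569.14637231  31.98007806 154.59470643]] [569.16888321 -15.4350751  167.79470643]
```

Call:
{"method": "servo_tool", "body": {
  "increments": [
    [5, 0.8, -0.3, 4, 0],
    [5, 0, 0, 4, 0],
    [5, 0, 0, 3, 0],
    [5, 0, 0, 2, 0],
    [5, 0, 0, 0, 0]
  ]
}}

```text
time: 42.28
eef_pos: [568.3, -14.2, 153.5]
eef_rot: [-180.0, -0.0, 90.0]
contact_force: [-0.2, -0.6, -2.7]
finger_gap: 0.174
```

Call:
{"method": "servo_tool", "body": {
  "increments": [
    [5, 0, 0, 2, 0],
    [5, 0, 0, 2, 0],
    [5, 0, 0, 0, 0]
  ]
}}

```text
time: 42.53
eef_pos: [568.4, -14.3, 149.7]
eef_rot: [-180.0, -0.0, 90.0]
contact_force: [0.1, -0.1, -1.3]
finger_gap: 0.174
```

Call:
{"method": "servo_tool", "body": {
  "increments": [
    [5, 0, 0, 1.5, 0],
    [5, 0, 0, 1, 0],
    [5, 0, 0, 0, 0],
    [5, 0, 0, 0, 0]
  ]
}}

```text
time: 42.87
eef_pos: [568.5, -14.3, 147.5]
eef_rot: [-180.0, -0.0, 90.0]
contact_force: [0.1, 0.4, -1.2]
finger_gap: 0.177
```

Run:
```python
from b import *
im,C,o=look("scene");crop(im,230,180,330,280,6,"pics/s32.png");print(o["eef_pos"],o["contact_force"],o["wrist_torque"])
```

```text
[568.54705989 -14.26108086 147.5411178 ] [ 0.14273791  0.42903433 -1.23046229] [-0.01046167  0.01683244  0.01433696]
```

View pics/s32.png

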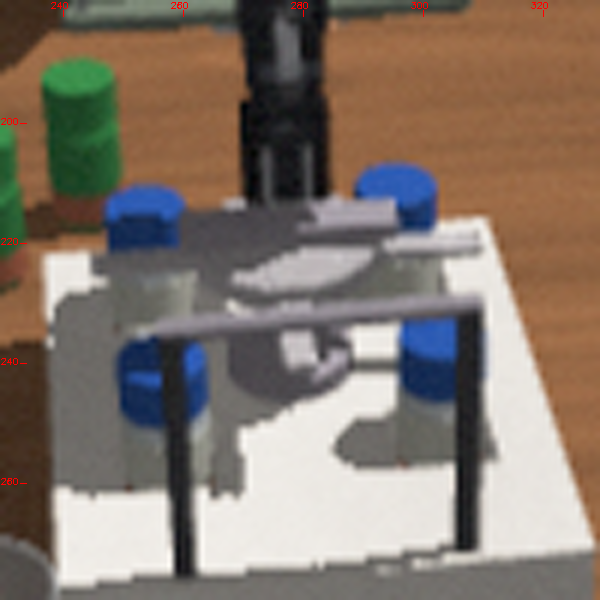

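Call:
{"method": "servo_tool", "body": {
  "increments": [
    [5, 0, 0, 0, 4],
    [5, 0, 0, 0, 4],
    [5, 0, 0, 0, 4],
    [5, 0, 0, 0, 4],
    [5, 0, 0, 0, 4],
    [5, 0, 0, 0, 4],
    [5, 0, 0, 0, 4],
    [5, 0, 0, 0, 4]
  ]
}}

```text
time: 43.58
eef_pos: [568.9, -14.5, 147.6]
eef_rot: [179.9, -0.0, 57.8]
contact_force: [2.6, -2.2, -5.1]
finger_gap: 0.174
```

Call:
{"method": "servo_tool", "body": {
  "increments": [
    [5, 0, 0, 0, 3],
    [5, 0, 0, 0, 3],
    [5, 0, 0, 0, 3],
    [5, 0, 0, 0, 2],
    [5, 0, 0, 0, 0]
  ]
}}

```text
time: 44.0
eef_pos: [568.9, -14.5, 147.6]
eef_rot: [179.9, -0.0, 46.9]
contact_force: [2.7, -3.4, -3.0]
finger_gap: 0.179
```

Run:
```python
from b import *
im,C,o=look("wrist");cv2.imwrite("pics/w33.png",im);print(o["eef_pos"],o["eef_rot"],o["contact_force"],o["wrist_torque"])
```

```text
[568.88682806 -14.52070731 147.63006098] [ 1.79947435e+02 -1.34483916e-02  4.69070624e+01] [ 2.68301151 -3.41472316 -3.02826282] [-0.70283592 -0.85317729  0.12658146]
```

View pics/w33.png

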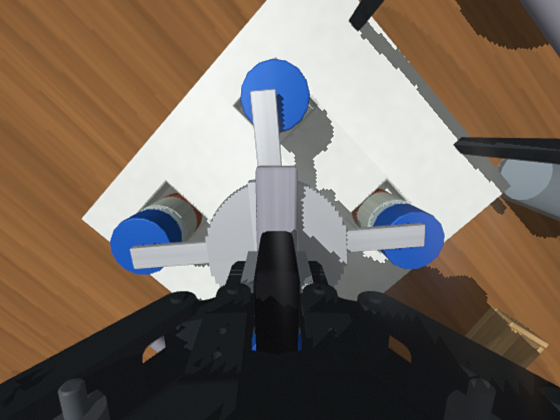

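Call:
{"method": "servo_tool", "body": {
  "increments": [
    [5, 0, 0, 0, 2],
    [5, 0, 0, 0, 2],
    [5, 0, 0, 0, 1],
    [5, 0, 0, 0, 1],
    [5, 0, 0, 0, 0]
  ]
}}

```text
time: 44.47
eef_pos: [568.9, -14.5, 147.7]
eef_rot: [179.9, -0.0, 41.0]
contact_force: [4.6, -3.7, -4.8]
finger_gap: 0.175
```

Run:
```python
from b import *
im,C,o=look("wrist");cv2.imwrite("pics/w34.png",im);print(o["eef_pos"],o["eef_rot"],o["contact_force"],o["wrist_torque"])
```

```text
[568.90402505 -14.54623657 147.65423066] [ 1.79949570e+02 -2.50630823e-02  4.10152471e+01] [ 4.61427587 -3.72007829 -4.8156324 ] [-0.97630388 -1.10337147  0.56299858]
```

View pics/w34.png

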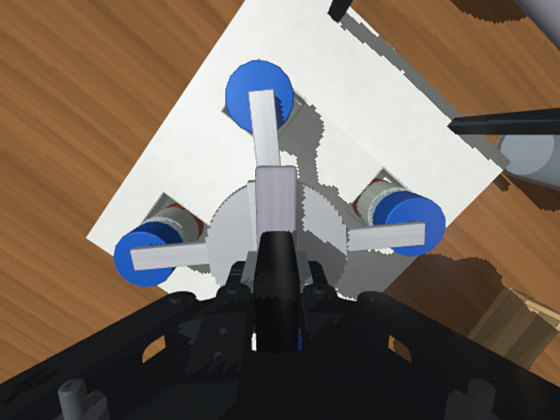

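Call:
{"method": "servo_tool", "body": {
  "increments": [
    [5, 0, 0, 0, -2],
    [5, 0, 0, 0, -2],
    [5, 0, 0, 0, 0],
    [5, 0, 0, -4, 0],
    [5, 0, 0, -6, 0],
    [5, 0, 0, -10, 0],
    [5, 0, 0, -25, 0],
    [5, 0, 0, -30, 0]
  ]
}}

```text
time: 45.18
eef_pos: [567.9, -14.2, 223.3]
eef_rot: [-179.9, 0.1, 45.0]
contact_force: [0.2, -0.3, -2.2]
finger_gap: 0.173
```

Call:
{"method": "servo_tool", "body": {
  "increments": [
    [5, -10, 0, 0, 0],
    [5, 0, 0, 0, 0]
  ]
}}

```text
time: 45.35
eef_pos: [561.2, -22.4, 224.7]
eef_rot: [179.9, -0.1, 44.9]
contact_force: [-0.1, -0.9, -1.8]
finger_gap: 0.176
```

Run:
```python
from b import *
im,C,o=look("wrist");cv2.imwrite("pics/w35.png",im);print(o["eef_pos"],o["eef_rot"],o["contact_force"],o["wrist_torque"])
im,C,o=look("scene");crop(im,130,150,370,310,3.2,"pics/s35.png")
d(628,-288.3,200,14.5);d(628,-288.3,200,14.5,cyaw=14.5)
```

```text
[561.24647595 -22.41490343 224.66670656] [ 1.79881246e+02 -7.64861660e-02  4.49268564e+01] [-0.07120201 -0.89926027 -1.79446748] [-0.02837151  0.06335146  0.01306664]
at [561.4 -21.2 222.8] yaw 45.0 -> tool x -141.7 y 236.0 z 22.8 turn 30.5
at [561.4 -21.2 222.8] yaw 14.5 -> tool x -2.4 y 275.3 z 22.8 turn 0.0
```

View pics/w35.png

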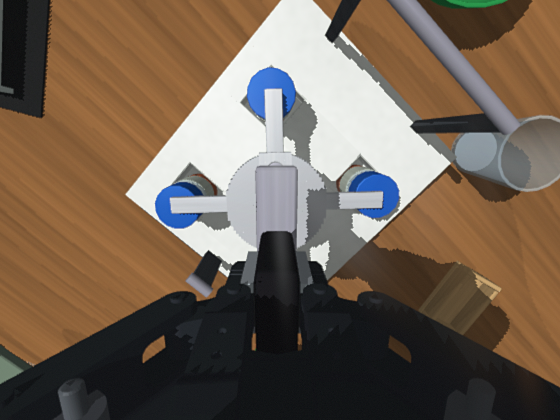

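View pics/s35.png

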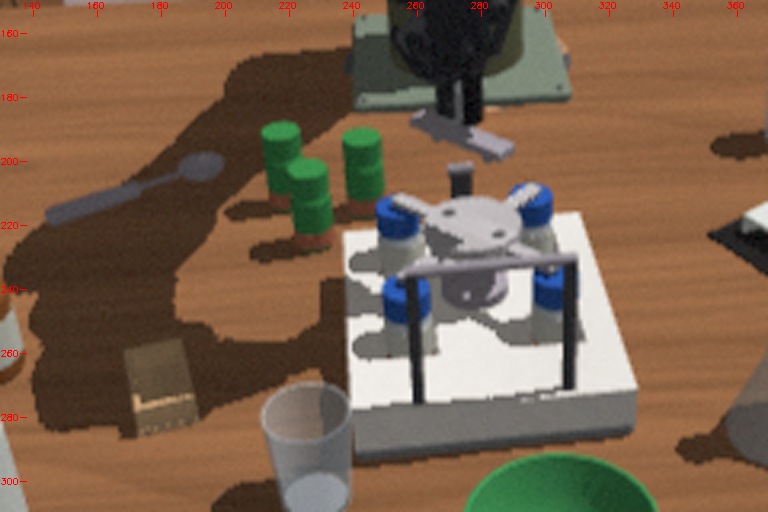

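Call:
{"method": "servo_tool", "body": {
  "increments": [
    [5, 0, 0, 0, 6.1],
    [5, 0, 0, 0, 6.1],
    [5, 0, 0, 0, 6.1],
    [5, 0, 0, 0, 6.1],
    [5, 0, 0, 0, 6.1],
    [5, -1, 35, 0, 0],
    [5, -1, 35, 0, 0],
    [5, -1, 35, 0, 0]
  ]
}}

```text
time: 46.12
eef_pos: [585.1, -124.2, 221.9]
eef_rot: [-180.0, 0.1, 14.6]
contact_force: [0.3, -0.2, -1.9]
finger_gap: 0.177
```

Call:
{"method": "servo_tool", "body": {
  "increments": [
    [5, 0, 35, 0, 0],
    [5, 0, 35, 0, 0],
    [5, 0, 35, 0, 0],
    [5, 0, 35, 0, 0],
    [5, 0, 22, 0, 0],
    [5, 0, 8, 0, 0],
    [5, 0, 0, 0, 0],
    [5, 0, 0, 0, 0]
  ]
}}

```text
time: 46.78
eef_pos: [627.4, -287.6, 221.5]
eef_rot: [-179.9, 0.1, 14.5]
contact_force: [0.1, 1.1, -1.9]
finger_gap: 0.174
```

Run:
```python
from b import *
im,C,o=look("wrist");cv2.imwrite("pics/w36.png",im);print(o["eef_pos"],o["eef_rot"])
d(627.4,-288.5,90,14.5)
```

```text
[ 627.37717701 -287.60017184  221.54191642] [-1.79913545e+02  5.07390915e-02  1.45051301e+01]
at [ 627.6 -287.   221.9] yaw 14.6 -> tool x -0.5 y 1.4 z 131.9 turn 0.1
```

View pics/w36.png

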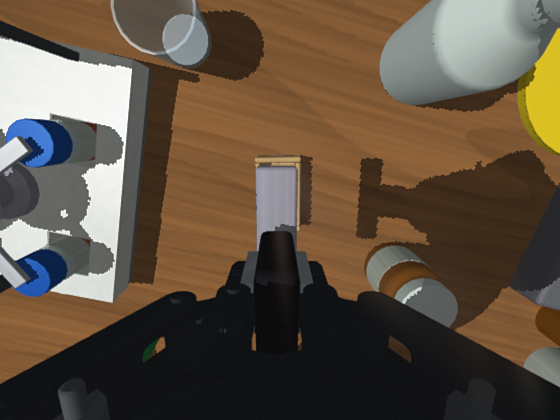

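Call:
{"method": "servo_tool", "body": {
  "increments": [
    [5, -0.3, 1.0, 20, 0],
    [5, 0, 0, 40, 0],
    [5, 0, 0, 40, 0],
    [5, 0, 0, 25, 0],
    [5, 0, 0, 12, 0],
    [5, 0, 0, 0, 0],
    [5, 0, 0, 5, 0],
    [5, 0, 0, 0, 0]
  ]
}}

```text
time: 47.5
eef_pos: [628.0, -289.3, 81.8]
eef_rot: [179.9, -0.1, 14.5]
contact_force: [0.0, -0.9, -2.7]
finger_gap: 0.176
```

Run:
```python
from b import *
im,C,o=look("wrist");crop(im,180,100,380,300,3,"pics/w37.png");print(o["eef_pos"],o["eef_rot"],o["contact_force"])
```

```text
[ 628.03820146 -289.27680537   81.76612888] [ 1.79942497e+02 -8.28423190e-02  1.45246683e+01] [ 0.03045522 -0.85037953 -2.6910877 ]
```

View pics/w37.png

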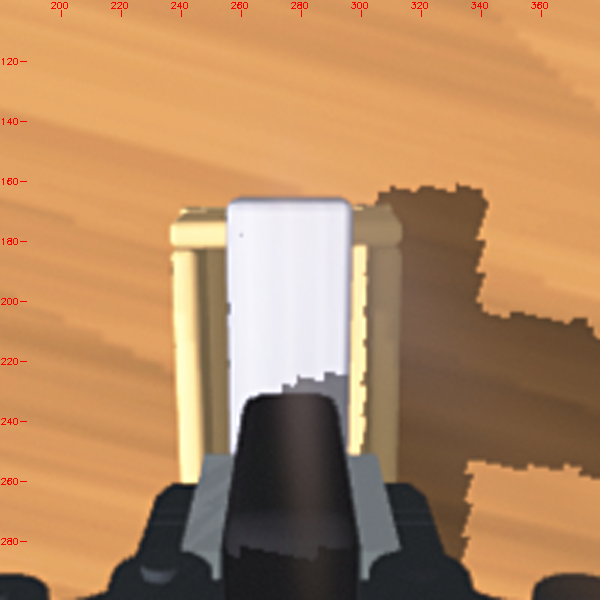

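Centred and aligned. Continue down.

Call:
{"method": "servo_tool", "body": {
  "increments": [
    [5, 0, 0, 8, 0],
    [5, 0, 0, 8, 0],
    [5, 0, 0, 6, 0],
    [5, 0, 0, 3, 0],
    [5, 0, 0, 2, 0],
    [5, 0, 0, 0, 0]
  ]
}}

```text
time: 48.05
eef_pos: [627.3, -289.4, 53.5]
eef_rot: [-180.0, 0.0, 14.5]
contact_force: [0.4, 0.5, -1.5]
finger_gap: 0.175
```

Call:
{"method": "servo_tool", "body": {
  "increments": [
    [5, 0, 0, 1, 0],
    [5, 0, 0, 0, 0],
    [20, 0, 0, 0, 0],
    [40, 0, 0, 0, 0],
    [50, 0, 0, 0, 0],
    [50, 0, 0, 0, 0],
    [50, 0, 0, -15, 0],
    [50, 0, 0, -30, 0]
  ],
  "grip_force": 30
}}

```text
time: 48.72
eef_pos: [626.0, -288.6, 94.9]
eef_rot: [-179.8, 0.2, 14.5]
contact_force: [-0.0, -0.0, 0.4]
finger_gap: 0.586
```

Call:
{"method": "servo_tool", "body": {
  "increments": [
    [60, 0, 0, -40, 0],
    [70, 0, 0, -40, 0],
    [85, 0, 0, -40, 0],
    [85, -20, 0, -30, 0],
    [85, -20, 0, 0, 0],
    [85, 0, 0, 0, 0]
  ]
}}

```text
time: 49.22
eef_pos: [586.3, -301.5, 249.9]
eef_rot: [179.8, -0.1, 14.4]
contact_force: [-0.9, 0.1, -0.8]
finger_gap: 0.995
```

Run:
```python
from b import *
im,C,o=look("wrist");cv2.imwrite("pics/w38.png",im);print(o["eef_pos"],o["eef_rot"],o["contact_force"])
im,C,o=look("scene");cv2.imwrite("pics/s38f.png",im);crop(im,130,150,370,310,3.2,"pics/s38.png")
```

```text
[ 586.31063518 -301.47334432  249.89078267] [ 1.79843525e+02 -5.77914469e-02  1.43525816e+01] [-0.86800179  0.13521568 -0.77858201]
```

View pics/w38.png

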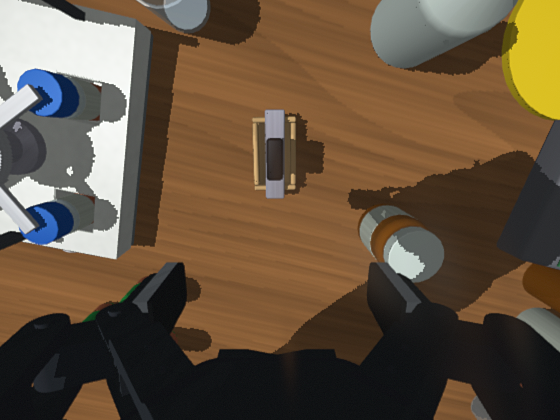

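View pics/s38f.png

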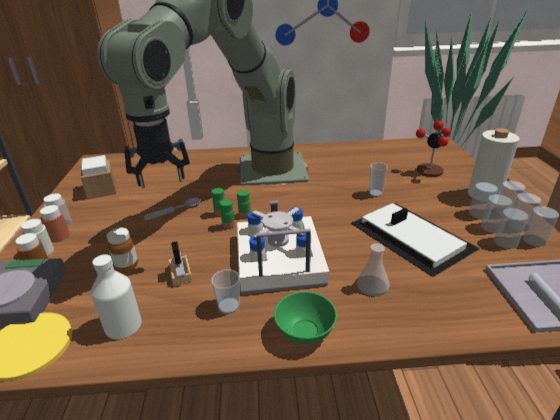

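Call:
{"method": "servo_tool", "body": {
  "increments": [
    [85, 0, 0, 0, -5.3],
    [85, 0, 0, 0, -5.3],
    [85, 0, 0, 0, -5.2],
    [85, 13, -35, 0, 0],
    [85, 13, -35, 0, 0],
    [85, 13, -35, 0, 0],
    [85, 13, -35, 0, 0],
    [85, 13, -35, 0, 0]
  ]
}}

```text
time: 49.98
eef_pos: [556.3, -113.3, 247.0]
eef_rot: [-180.0, 0.0, 30.3]
contact_force: [0.5, 1.2, -0.5]
finger_gap: 0.996
```

Call:
{"method": "servo_tool", "body": {
  "increments": [
    [85, 13, -35, 0, 0],
    [85, 13, -35, 0, 0],
    [85, 13, -35, 0, 0],
    [85, 13, -35, 0, 0],
    [85, 13, -35, 0, 0],
    [85, 13, -35, 0, 0],
    [85, 13, -35, 0, 0],
    [85, 13, -35, 0, 0]
  ]
}}

```text
time: 50.65
eef_pos: [504.5, 181.2, 247.1]
eef_rot: [-180.0, 0.0, 30.3]
contact_force: [0.5, 0.3, 0.6]
finger_gap: 0.996
```

Run:
```python
from b import *
d(474.5,369.5,246,30.2)
```

```text
at [504.5 181.2 247.1] yaw 30.3 -> tool x 69.2 y -177.7 z 1.1 turn 0.1
```

Call:
{"method": "servo_tool", "body": {
  "increments": [
    [85, 13, -33, 0, 0],
    [85, 13, -33, 0, 0],
    [85, 13, -33, 0, 0],
    [85, 13, -30, 0, 0],
    [85, 10, -26, 0, 0],
    [85, 4, -10, 0, 0],
    [85, 0, 0, 0, 0],
    [85, 0, 0, 0, 0]
  ]
}}

```text
time: 51.32
eef_pos: [478.7, 354.5, 246.9]
eef_rot: [180.0, 0.0, 30.3]
contact_force: [0.1, -0.0, 0.0]
finger_gap: 0.997
```

Run:
```python
from b import *
im,C,o=look("wrist");cv2.imwrite("pics/w39.png",im);print(o["eef_pos"],o["eef_rot"]);np.save("w39.npy",np.r_[o["eef_pos"],o["eef_rot"]])
crop(im,180,130,380,290,4,"pics/w39c.png")
d(473.5,368.5,150,30.2)
```

```text
[478.67922085 354.53999968 246.92595123] [1.79973250e+02 4.85566681e-02 3.03488121e+01]
at [479.1 353.7 247.2] yaw 30.3 -> tool x 2.7 y -15.6 z 97.2 turn 0.1
```

View pics/w39c.png

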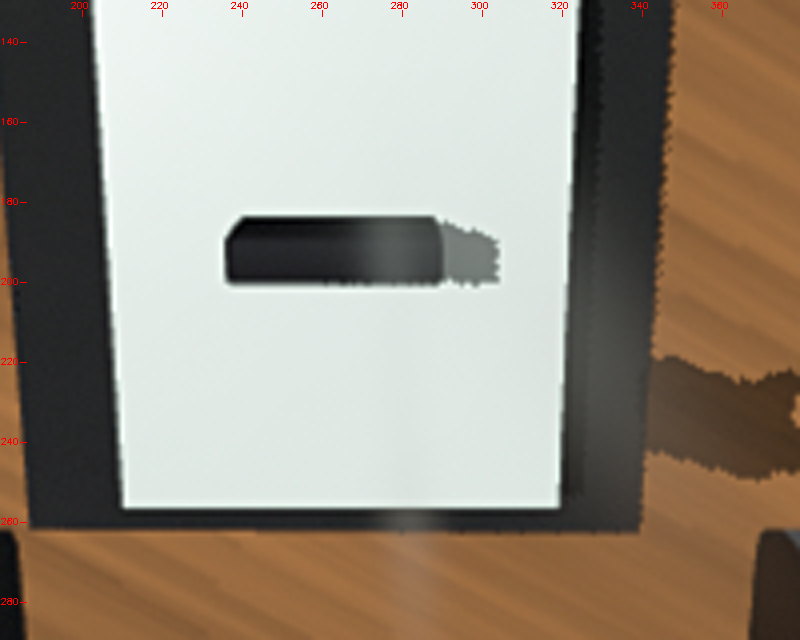

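Run:
```python
from b import *
v=np.load("w39.npy");C=cam("wrist",dict(eef_pos=v[:3],eef_rot=v[3:]))
g=onz([(180+227/4-.5,194.8),(180+443/4-.5,194.8)],C,62);print(g,g.mean(0));w=g[0]-g[1];print(np.linalg.norm(w),np.degrees(np.arctan2(w[1],w[0]))-90)
x,y,_=g.mean(0);d(x,y,120,30.2)
```

```text
[[457.82456484 393.66971366  62.        ]
 [487.68755815 342.57374695  62.        ]] [472.75606149 368.1217303   62.        ]
59.18273550917339 30.304113408950258
at [479.1 353.7 247.2] yaw 30.3 -> tool x 1.8 y -15.6 z 127.2 turn 0.1
```

Call:
{"method": "servo_tool", "body": {
  "increments": [
    [85, 1.6, -15.6, 20, 0],
    [85, 0, 0, 40, 0],
    [85, 0, 0, 40, 0],
    [85, 0, 0, 40, 0],
    [85, 0, 0, 35, 0],
    [85, 0, 0, 18, 0],
    [85, 0, 0, 8, 0],
    [85, 0, 0, 0, 0]
  ]
}}

```text
time: 52.03
eef_pos: [472.3, 367.5, 45.5]
eef_rot: [180.0, 0.1, 30.2]
contact_force: [-0.1, -0.2, -0.2]
finger_gap: 0.997
```

Call:
{"method": "servo_tool", "body": {
  "increments": [
    [85, 0, 0, 0, 0],
    [85, 0, 0, 0, 0]
  ]
}}

```text
time: 52.2
eef_pos: [473.0, 368.9, 48.2]
eef_rot: [-180.0, -0.1, 30.3]
contact_force: [0.4, -0.8, 0.6]
finger_gap: 0.994
```

Call:
{"method": "servo_tool", "body": {
  "increments": [
    [85, 0, 0, 4, 0],
    [70, 0, 0, 0, 0],
    [50, 0, 0, 0, 0],
    [50, 0, 0, 0, 0],
    [50, 0, 0, 0, 0],
    [50, 0, 0, 0, 0]
  ],
  "grip_force": 30
}}

```text
time: 52.7
eef_pos: [472.3, 368.9, 43.2]
eef_rot: [-180.0, -0.0, 30.3]
contact_force: [-1.6, -0.5, 6.1]
finger_gap: 0.69
```

Call:
{"method": "servo_tool", "body": {
  "increments": [
    [50, 0, 0, 0, 0],
    [50, 0, 0, 0, 0],
    [50, 0, 0, 0, 0],
    [50, 0, 0, -5, 0],
    [50, 0, 0, -10, 0],
    [50, 0, 0, -15, 0],
    [50, 0, 0, 0, 0]
  ],
  "grip_force": 120
}}

```text
time: 53.28
eef_pos: [473.1, 369.3, 75.3]
eef_rot: [-180.0, -0.2, 30.3]
contact_force: [1.1, -0.0, -2.2]
finger_gap: 0.664
```

Run:
```python
from b import *
im,C,o=look("scene");crop(im,330,150,490,290,4,"pics/s40.png");print(o["eef_pos"],o["contact_force"],o["wrist_torque"],o["finger_gap"])
```

```text
[473.09048579 369.3494778   75.26630429] [ 1.05459678 -0.04439186 -2.15144368] [ 0.03020515  0.0777626  -0.00435937] 0.6637034983837522
```

View pics/s40.png

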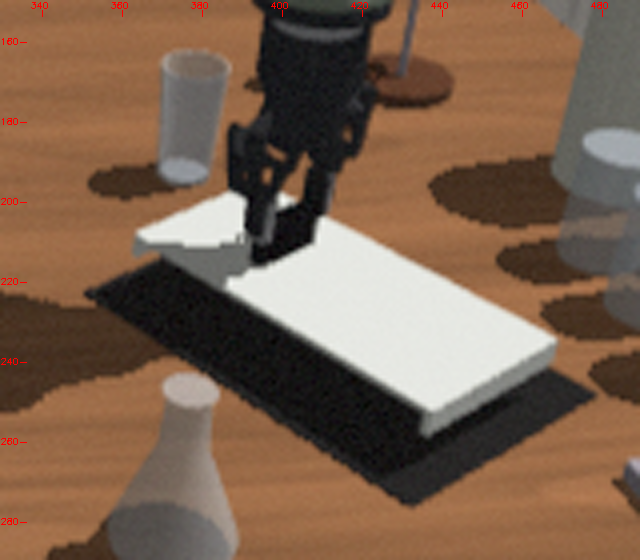

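Call:
{"method": "servo_tool", "body": {
  "increments": [
    [50, 0, 0, -25, 0],
    [50, 0, 0, -35, 0],
    [50, 0, 0, -35, 0],
    [50, 0, 0, -35, 0],
    [50, 0, 0, -35, 0],
    [50, 0, 0, -25, 0],
    [50, 0, 0, 0, 3],
    [50, 0, 0, 0, 4]
  ]
}}

```text
time: 54.0
eef_pos: [472.5, 368.9, 263.5]
eef_rot: [-179.9, -0.1, 23.2]
contact_force: [-0.5, 0.6, -3.0]
finger_gap: 0.659
```

Call:
{"method": "servo_tool", "body": {
  "increments": [
    [50, 0, 0, 0, 4],
    [50, 0, 0, 0, 4],
    [50, 0, 0, 0, 4],
    [50, 0, 0, 0, 4],
    [50, 0, 0, 0, 3],
    [50, 0, 0, 0, 2.1],
    [50, 0, 0, 0, 0]
  ]
}}

```text
time: 54.58
eef_pos: [472.0, 368.8, 262.0]
eef_rot: [180.0, 0.0, 2.1]
contact_force: [1.1, 0.1, -3.2]
finger_gap: 0.663
```

Run:
```python
from b import *
d(532,-16.6,262,2.2)
```

```text
at [472.  368.8 262. ] yaw 2.1 -> tool x 45.8 y 387.3 z -0.0 turn -0.1
```

Call:
{"method": "servo_tool", "body": {
  "increments": [
    [50, 2, 15, 0, 0],
    [50, 3.5, 28, 0, 0],
    [50, 3.5, 32, 0, 0],
    [50, 3.5, 32, 0, 0],
    [50, 3.5, 32, 0, 0],
    [50, 3.5, 32, 0, 0],
    [50, 3.5, 32, 0, 0],
    [50, 3.5, 32, 0, 0]
  ]
}}

```text
time: 55.25
eef_pos: [507.6, 133.5, 262.4]
eef_rot: [-180.0, 0.0, 2.3]
contact_force: [1.6, 0.7, -1.7]
finger_gap: 0.663
```

Call:
{"method": "servo_tool", "body": {
  "increments": [
    [50, 3.5, 32, 0, 0],
    [50, 3.5, 32, 0, 0],
    [50, 3.5, 32, 0, 0],
    [50, 3.5, 28, 0, 0],
    [50, 3.5, 20, 0, 0],
    [50, 2, 8, 0, 0],
    [50, 0, 0, 0, 0],
    [50, 0, 0, 0, 0]
  ]
}}

```text
time: 55.92
eef_pos: [533.0, -15.6, 262.3]
eef_rot: [-180.0, 0.0, 2.3]
contact_force: [-0.6, 0.9, -1.9]
finger_gap: 0.656
```

Run:
```python
from b import *
d(532,-16.6,240,2.2)
im,C,o=look("scene");cv2.imwrite("pics/s41f.png",im);p=[568.5,-15,.0385]
h=o["eef_pos"][2]-24.2+(-5)-175
cp=lambda P:coverpt(P,0.0)+[0,0,h]
L=[(W(p,cp(box(140,70,0,5))),(255,0,0)),(W(p,cp(box(7,30,5,43,-55))),(0,200,0)),(W(p,[(140,-65,175),(140,65,175)]),(0,255,255))]
draw(im,C,L,220,140,360,280,4,"pics/s41.png")
im,C,o=look("side");crop(im,170,100,350,260,4,"pics/d41.png")
```

```text
at [533.  -15.6 262.3] yaw 2.3 -> tool x -1.0 y 1.0 z 22.3 turn 0.1
```

View pics/s41.png

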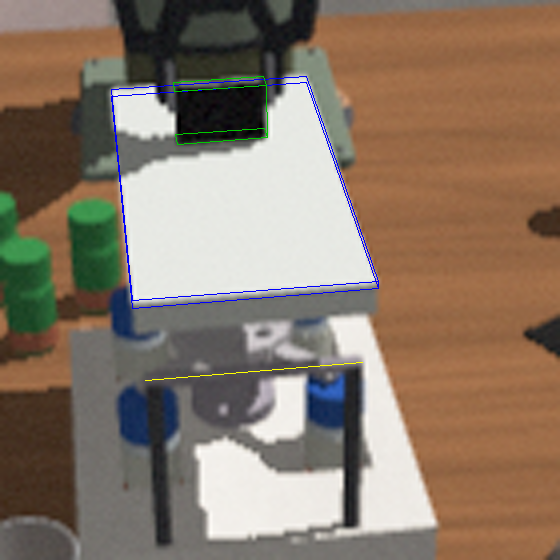

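View pics/d41.png

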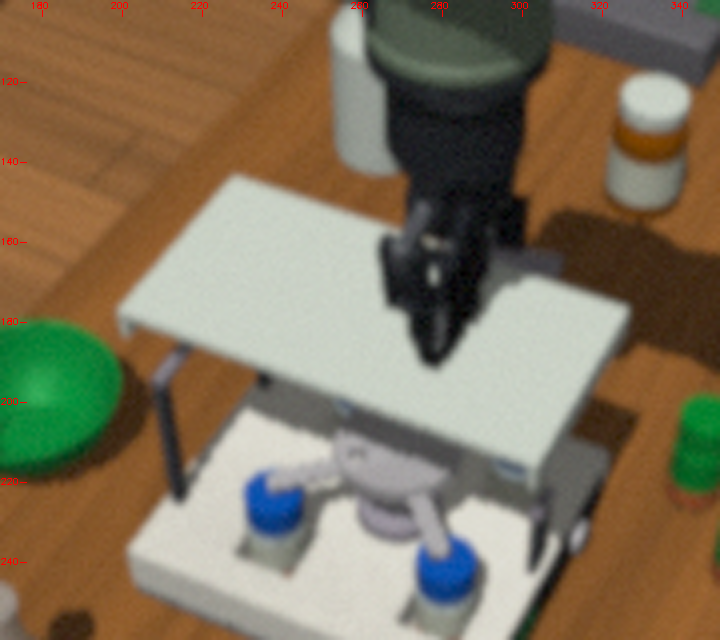

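Call:
{"method": "servo_tool", "body": {
  "increments": [
    [50, -0.5, 1, 10, 0],
    [50, 0, 0, 15, 0],
    [50, 0, 0, 12, 0],
    [50, 0, 0, 8, 0],
    [50, 0, 0, 4, 0],
    [50, 0, 0, 0, 0]
  ]
}}

```text
time: 56.52
eef_pos: [532.4, -16.6, 213.1]
eef_rot: [-180.0, 0.1, 2.3]
contact_force: [-0.7, -0.1, -2.0]
finger_gap: 0.663
```

Run:
```python
from b import *
d(532,-16.6,204,2.2)
im,C,o=look("scene");crop(im,220,160,360,300,4,"pics/s42.png")
```

```text
at [532.4 -16.6 213.1] yaw 2.3 -> tool x -0.4 y -0.0 z 9.1 turn 0.1
```

View pics/s42.png

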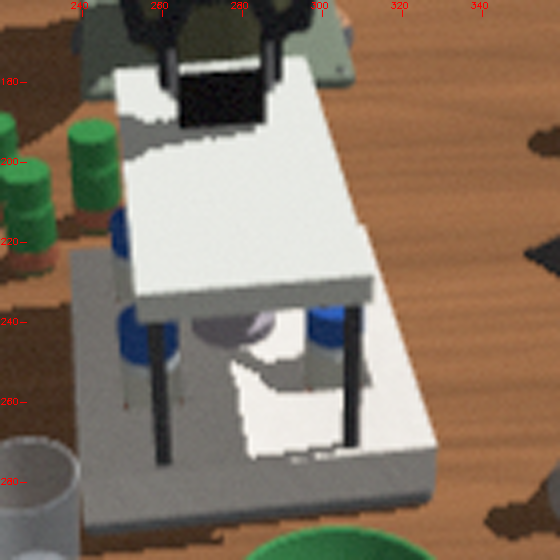

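Call:
{"method": "servo_tool", "body": {
  "increments": [
    [50, 0, 0, 3, 0],
    [50, 0, 0, 3, 0],
    [50, 0, 0, 2, 0],
    [50, 0, 0, 2, 0],
    [50, 0, 0, 0, 0]
  ]
}}

```text
time: 56.98
eef_pos: [532.6, -17.2, 203.3]
eef_rot: [-180.0, 0.0, 2.2]
contact_force: [-0.3, 1.7, -1.0]
finger_gap: 0.661
```

Call:
{"method": "servo_tool", "body": {
  "increments": [
    [50, 0, 0, 1, 0],
    [50, 0, 0, 1, 0],
    [50, -0.3, 0, 2, 0],
    [50, -0.4, 0, 3, 0],
    [50, -0.4, 0, 3, 0],
    [50, 0, 0, 0, 0]
  ],
  "grip_force": 20
}}

```text
time: 57.48
eef_pos: [531.4, -17.3, 193.1]
eef_rot: [-180.0, 0.0, 2.2]
contact_force: [-2.1, -0.2, 2.5]
finger_gap: 0.665
```

Run:
```python
from b import *
im,C,o=look("scene");crop(im,220,160,360,300,4,"pics/s43.png");print(o["eef_pos"],o["contact_force"],o["wrist_torque"])
```

```text
[531.41594755 -17.29631001 193.06441274] [-2.05260146 -0.24273599  2.5494704 ] [ 0.07406045 -0.09555688 -0.00213191]
```

View pics/s43.png

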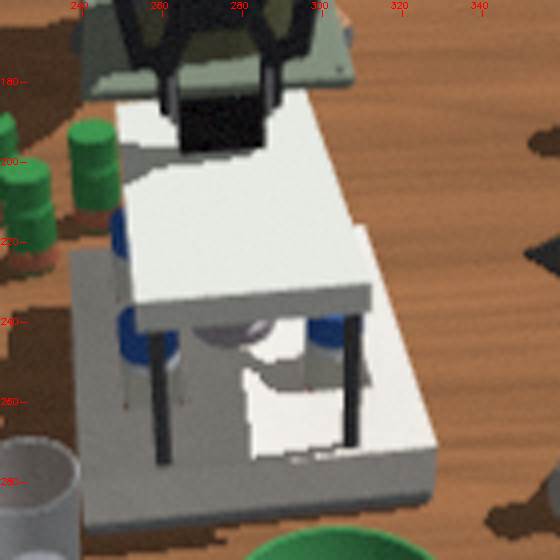

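Call:
{"method": "servo_tool", "body": {
  "increments": [
    [50, -0.4, 0, 3, 0],
    [50, -0.4, 0, 3, 0],
    [50, -0.4, 0, 3, 0],
    [50, -0.4, 0, 3, 0],
    [50, -0.3, 0, 3, 0],
    [50, -0.2, 0, 3, 0],
    [50, 0, 0, 3, 0],
    [50, 0, 0, 0, 0]
  ]
}}

```text
time: 58.2
eef_pos: [529.1, -17.5, 171.9]
eef_rot: [180.0, 0.1, 2.2]
contact_force: [-0.5, -1.5, 2.9]
finger_gap: 0.662
```

Run:
```python
from b import *
im,C,o=look("scene");crop(im,220,160,360,300,4,"pics/s44.png");print(o["eef_pos"],o["contact_force"],o["wrist_torque"])
im,C,o=look("side");crop(im,170,100,350,260,4,"pics/d44.png")
```

```text
[529.13744055 -17.54926524 171.93152038] [-0.46699081 -1.45969883  2.92301085] [-0.47501222 -0.37078296 -0.39777409]
```

View pics/s44.png

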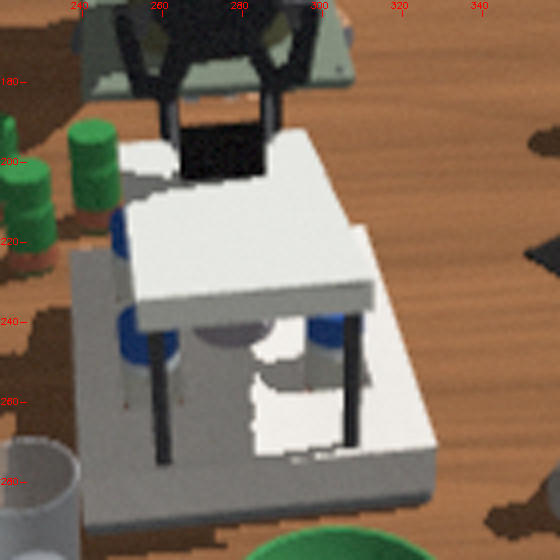

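View pics/d44.png

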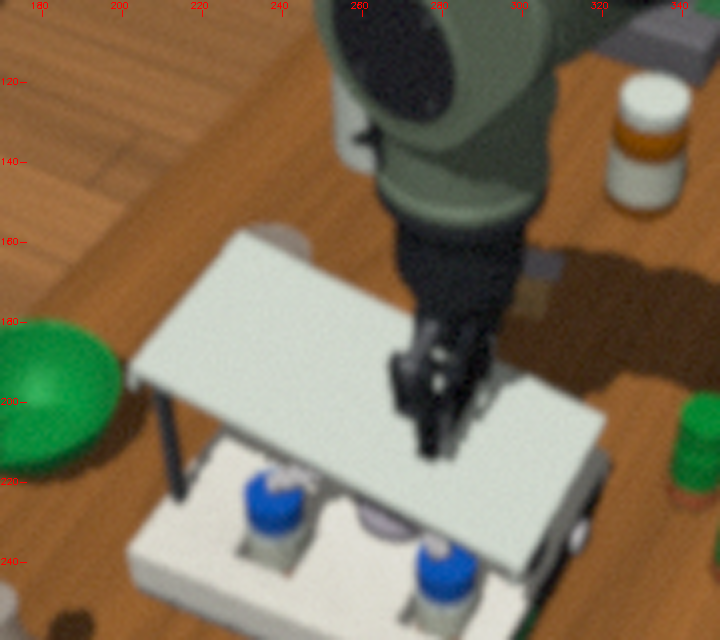

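Call:
{"method": "servo_tool", "body": {
  "increments": [
    [50, 0, 0, 2, 0],
    [50, 0, 0, 2, 0],
    [50, 0, 0, 2, 0],
    [50, 0, 0, 2, 0],
    [50, 0, 0, 2, 0],
    [50, 0, 0, 0, 0]
  ]
}}

```text
time: 58.8
eef_pos: [529.0, -17.6, 162.9]
eef_rot: [-180.0, 0.0, 2.2]
contact_force: [-9.0, -2.5, 14.4]
finger_gap: 0.656
```

Call:
{"method": "servo_tool", "body": {
  "increments": [
    [50, 0, 0, -1, 0],
    [60, 0, 0, 0, 0],
    [70, 0, 0, 0, 0],
    [80, 0, 0, 0, 0],
    [80, 0, 0, 0, 0],
    [80, 0, 0, 0, 0]
  ]
}}

```text
time: 59.3
eef_pos: [529.5, -17.2, 163.5]
eef_rot: [-180.0, 0.0, 2.2]
contact_force: [-0.4, 0.3, 0.4]
finger_gap: 0.937
```

Run:
```python
from b import *
im,C,o=look("wrist");cv2.imwrite("pics/w45.png",im);print(o["eef_pos"],o["contact_force"],o["finger_gap"])
im,C,o=look("scene");cv2.imwrite("pics/s45f.png",im);p=[568.5,-15,.0385];draw(im,C,shaker_lines(p)[5:],220,160,360,300,4,"pics/s45.png")
```

```text
[529.45355645 -17.16729358 163.45556849] [-0.40216086  0.31593381  0.4187325 ] 0.9368464021251758
```

View pics/w45.png

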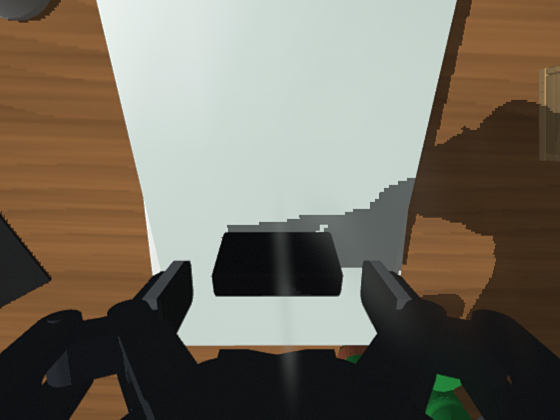

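View pics/s45.png

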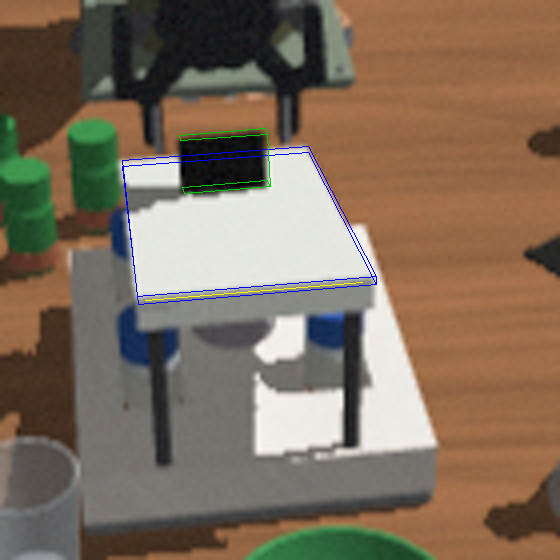

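Call:
{"method": "servo_tool", "body": {
  "increments": [
    [85, 0, 0, -10, 0],
    [85, 0, 0, -25, 0],
    [85, 0, 0, -35, 0],
    [85, 0, 0, -40, 0],
    [85, 0, 0, -40, 0],
    [85, -30, 0, 0, 0],
    [85, -20, 0, 0, 0],
    [85, 0, 0, 0, 0]
  ]
}}

```text
time: 60.07
eef_pos: [477.0, -19.5, 314.5]
eef_rot: [-180.0, -0.0, 2.2]
contact_force: [-0.5, 0.2, 0.0]
finger_gap: 0.993
```

Run:
```python
from b import *
p=[568.5,-15,.0385]
im,C,o=look("wrist");draw(im,C,shaker_lines(p)[5:],0,0,560,420,1.4,"pics/w46.png");print(o["eef_pos"],o["contact_force"],o["finger_gap"])
im,C,o=look("scene");cv2.imwrite("pics/s46f.png",im);crop(im,130,150,370,310,3.2,"pics/s46.png")
im,C,o=look("side");cv2.imwrite("pics/d46.png",im)
crop(im,150,110,430,300,2.8,"pics/d46c.png")
```

```text
[477.00640909 -19.47777873 314.54441443] [-0.47774249  0.16735157  0.00358508] 0.9933155762389593
```

View pics/w46.png

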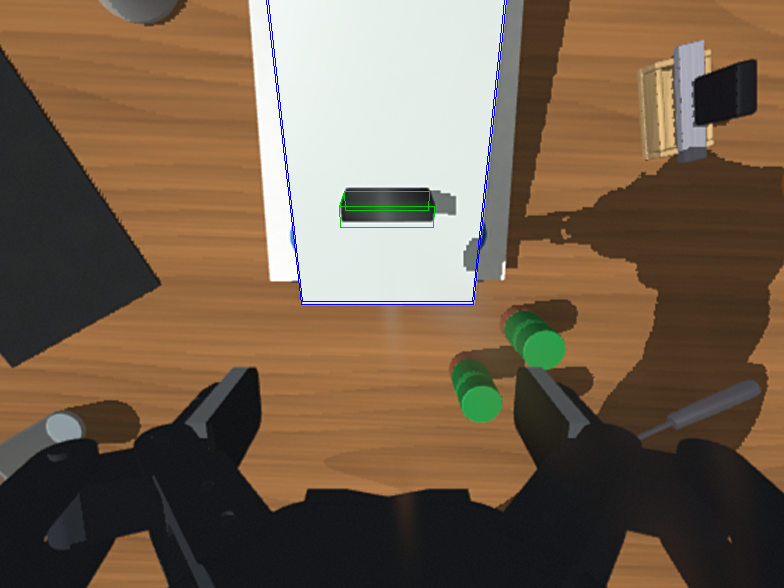

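View pics/s46.png

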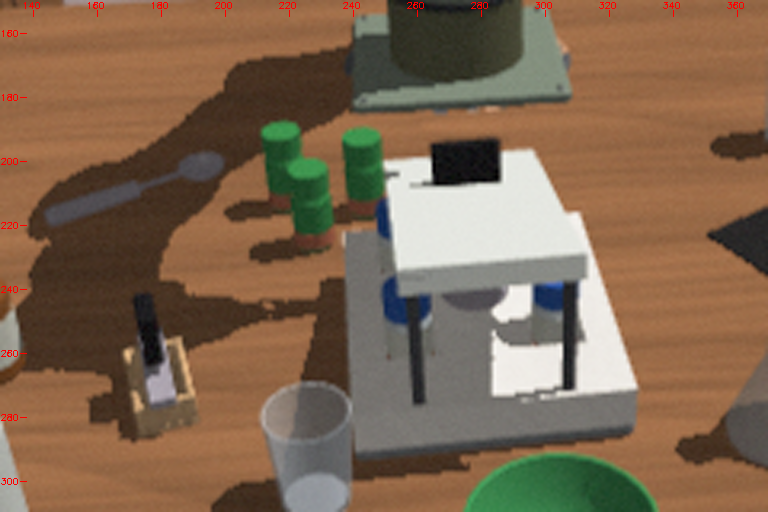

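View pics/d46c.png

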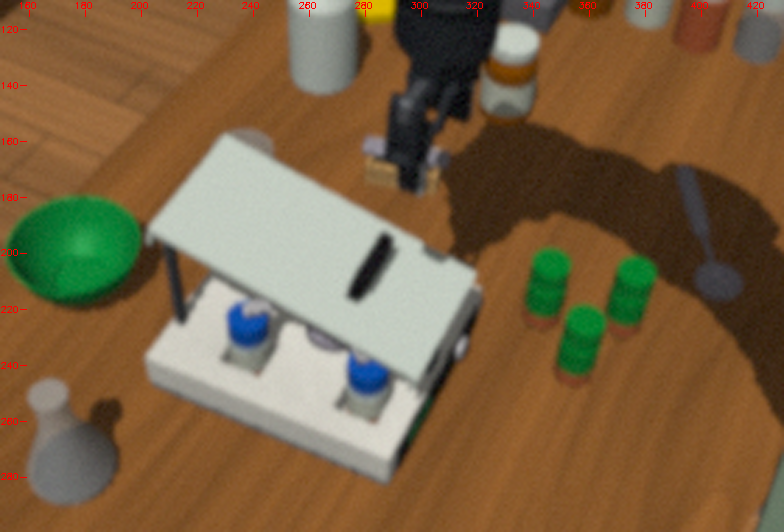

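Run:
```python
from b import *
a=cv2.imread("pics/scene0.png");b=cv2.imread("pics/s46f.png")
a2=cv2.imread("pics/side0.png");b2=cv2.imread("pics/d46.png")
f=lambda i,x0,y0,x1,y1:cv2.resize(i[y0:y1,x0:x1],None,fx=3.5,fy=3.5,interpolation=cv2.INTER_CUBIC)
cv2.imwrite("pics/cmp1.png",np.hstack([f(a,235,180,345,260),f(b,235,180,345,260)]))
cv2.imwrite("pics/cmp2.png",np.hstack([f(a2,195,150,305+30,265)[:, :395],f(b2,195,150,335,265)[:, :395]]))
cv2.imwrite("pics/cmp3.png",cv2.absdiff(f(a2,195,150,335,265),f(b2,195,150,335,265)))
```

```text
(no output)
```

View pics/cmp1.png

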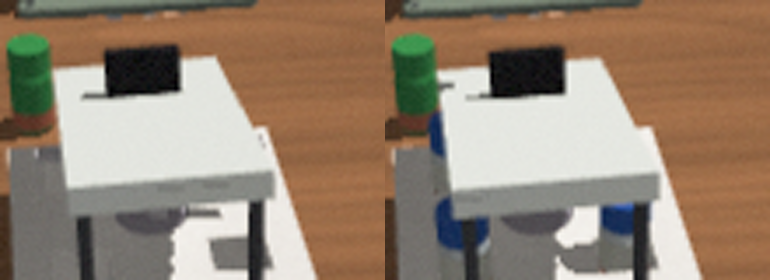

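View pics/cmp3.png

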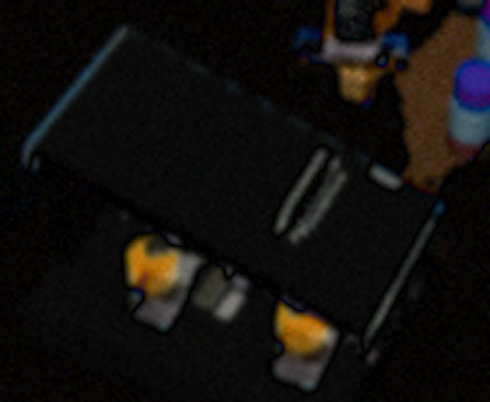

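```bash
python3 -c "
from h import *
print(arm.get_obs()['joint_vel'].round(2)); print(arm.sign_off())"
```

```text
[ 0.17  0.91 -0.14 -0.52  0.01  0.09 -0.05]
the job is handed in; nothing more can be done
None
```

The job is done and handed in at about 60 s of the 208 s allowed; `sign_off()` reports no verdict.

- **Cover off:** I swung it level with the lip on the ledge bar, lifted it off and laid it flat in the middle of the mat. My first try lifted the lip about 20 mm off the bar while the cover still sloped, because it did not pivot in the grip. I set it back and repeated the swing, pulling gently so the lip stayed on the bar.
- **Bottles:** all four blue-capped bottles were there, and each now stands in its own pocket. The green look-alikes were left alone.
- **Ring:** both spanner pins went about 9–10 mm down into the holes. I turned the ring until the wrist torque rose from 0.13 to 0.56 N m, at about 0.8 rad by my estimate. The arms now lie over the bottles.
- **Spanner and cover back:** the spanner hangs upright and centred in its rest. The cover hangs again with its lip over the ledge bar and its lower end on the front bar.

**Last checks:** compared with the opening pictures, the cover's slope looks the same, but it sits about 2–4 mm farther back than at first (limit 12 mm). The overlay of where the cover's black grip should be was off by about the same 4 mm. The last pictures show no other glassware knocked over, though the reagent jar only showed partly in them. The gripper was clear of everything. I judged the ring angle and the final positions from pictures and tool poses, since there is no direct reading.

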